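# Prop up the work light and aim it at the vise

## Task

The LED work light is lying on its lens on the bench: while it lies there, swing its prop leg out until the spring carries it over centre and it locks open, then stand the light up on its round foot and that leg, gently, so that it shines straight at the vise. Leave it standing by itself, and leave the other things on the bench as they are.

Things in the scene. Friction and masses are not known exactly. Their poses are not given: they have to be found in the camera images.
- light: LED work light, grey box 140 x 160 x 34 mm, round rubber foot along its lower end, handle at its upper end, steel prop leg on its back; 0.7 to 1 kg. Origin: centre of the lens face. Own +x: foot to handle (up when standing), y: width, +z: out of the back (lens faces -z). Starts lying on the lens, foot and leg bar towards the robot. Stands leaning back about 13 degrees on foot and leg bar.
- light_handle (a point): middle of the light's round handle bar, 18 mm thick, 100 mm long along the light's y, 118 mm from its centre along +x, 17 mm above the bench at the start. 39 mm of free space between bar and box: a finger goes in from above. The round bar turns between pinching fingers (light grip, about 12 N) as the light is tipped.
- light_foot (a point): middle of the axis of the round rubber foot, 34 mm thick, 156 mm long along the light's y, at x = -70 mm, z = 17 mm in the light's frame, 188 mm from the handle bar's axis; it rests on the bench lying and standing and is the edge to tip the light about.
- leg (a joint): opening of the prop leg, rad: 0 folded on the back, 1.06 open at its stop (locked). A hinge spring holds it shut (about 2 N upward at the bar starts it); past dead centre, about 0.45 while the light lies flat, it snaps open and stays. Hinge axis along the light's y at x = +35 mm, z = 43 mm in the light's frame (9 mm off the back).
- leg_bar (a point): middle of the rubber cross bar at the free end of the U-shaped leg (two 10 mm rods 100 mm apart), 18 mm thick, 90 mm long along the light's y, 156 mm from the hinge axis. Folded, it is 51 mm beyond the foot's axis, 43 mm above the bench, with 25 mm open between bar and foot and 34 mm open beneath: it can be hooked from below. It swings up and over, away from the robot.
- vise_back (a point): middle of the back of the grey bench vise (fixed to the bench beyond the light, screw pointing away from the robot): the point of its body nearest the robot, 95 mm above the bench, 66 mm on the robot's side of the gap between the jaws; a flat steel strap is clamped upright in it. The vise is 104 mm wide and 139 mm tall.
- tape: tape measure, black block 72 x 40 x 62 mm, origin under its centre, to the left of the light; leave alone.
- screwdriver: screwdriver 190 mm long lying on the bench to the right of the light; leave alone.
- hammer: hammer 290 mm long lying on the right of the bench; leave alone.
- wrench: wrench 180 mm long lying on the left of the bench; leave alone.
- square: combination square, 300 mm blade, lying to the left of the vise; leave alone.
- screw_jar: jar with a steel lid, 68 mm thick, 85 mm tall; leave alone.
- offcut: piece of timber 200 x 89 x 38 mm lying flat on the left; leave alone.

How it is judged:
By the outcome, as a careful person would: the job done as asked, in the order asked, and still so for the second after the job is handed in, with the robot touching nothing.
It also fails if it takes over 69 s, if anything falls off the work surface, if the arm or the gripper's body presses on something with over 40 N, if the wrist force passes 120 N, or if a joint passes its speed limit or range.

## Robot

A 6-joint arm with a two-finger parallel gripper is mounted at the origin on the work surface. World frame = base frame: x ahead of the robot, y to its left, z up, the work surface at z = 0. Lengths are in m, angles in rad, forces in N, time in s.
With the tool pointing down it reaches from about 0.25 to 0.725 m from the base axis. Payload 4 kg.
Tool frame: the origin (TCP) lies at the very end of the fingers, on their centre line; the grasp point (between the pads) lies 19 mm behind it; y points along the fingers, z is the direction in which the jaws open and shut, and the axes are right-handed (so a half turn about y gives the same grasp; the last joint's range is limited). The gripper opens to 85 mm and grips with 20 to 120 N. Pads are 22 mm wide; open, the fingers measure 114 mm over their backs; the gripper's body (76 mm by 85 mm) begins 54 mm behind the grasp point. The pads swing forward as they close: fully open they stand 13 mm farther back than shut.
Start: joints at [-1.226, 0.241, 0.005, 1.335, 0, 1.571], TCP at [0.169, -0.471, 0.231] pointing down, gripper open.
Joint ranges: [-2.72, 2.72], [-1.05, 1.87], [-1.09, 1.28], [-1.99, 2.15], [-1.42, 1.44], [-3.14, 3.14]. Speed limits (rad/s): [2.79, 2.79, 3.14, 3.14, 3.14, 3.14].

## Interface

Orientations are given as a unit quaternion [x, y, z, w].
In Python, from workcell import bot gives the robot as it stands. The module is installed in compiled form; this text tells all that it offers.
- The arm moves only by the tool move_arm, never from a script. Its argument "increments" is a list of rows, each an object with "grip": the closure, from 0 (fully open) to 1 (shut); "linear": the shift along the tool's x, y, z scaled (see below), a list of three; "twist": the turn about the tool's y scaled (see below). A call has exactly 5 rows; each row shifts and turns the pose as measured when the row begins, along the tool's axes as they then stand; what a row does not reach is not made up. The controller multiplies each number of a shift by 0.2 m and each number of a turn by 2 rad. A row lasts 1/10 s, in which the tool goes at most 50 mm and 8.59 degrees, less where a joint would pass 70% of its speed; a pose out of reach is approached as far as the arm can. A call with a number of a shift or a turn outside -1 to 1 is refused whole. A call with a gripper value outside its range is refused whole. The fingers move at their own pace and stop on an object; the grip force is fixed at half the most. Time passes only in rows, so rows that do not move let the fingers close, or fill a call up. It gives the time, the measured TCP pose, the force and the opening at its end, in the units of the state.
- bot.get_obs(): the state, without advancing time (a new reading comes with each control period).
- bot.camera(name): name is "scene" or "top" or "wrist"; returns (picture, depth): 420x560x3 uint8, blue, green, red; 420x560 float32, m along the optical axis (not along the pixel's ray), 0 where there is no reading.
- bot.camera_params(name): a dict with "camera_matrix" (3x3 intrinsics, pixels), "dist" ([k1, k2, p1, p2, k3] as OpenCV has them; the pictures are not rectified), "rvec" (rotation vector, rad) and "tvec" (3), from world to camera coordinates, as OpenCV has them; the wrist camera has in their place "T_tool_cam" (4x4, takes a point from camera to tool coordinates, whose origin is the TCP and whose axes are the tool frame's). Camera axes: x right, y down, z forward; pixel columns grow to the right and rows downward; lengths in m; the calibration is good to about 2 mm. A picture is of the moment at which its call begins: read the wrist's pose just before it. camera_params takes no time and is no camera call.
- bot.job_done(): hands the job in, once; it reports no verdict.
The state is a dict: "clock": time; "joint_pos": joint angles; "joint_vel": joint speeds; "tau": joint torques, N m; "eef_pos": TCP position; "tool_rot": TCP orientation; "ft_force": force on the tool from outside, world axes, zero at the start; "ft_torque": the same for the moment, N m; "grip_width": finger opening in m.
Only numpy, scipy, OpenCV 4.12 (cv2) and the standard library are available. Lean on these libraries where they do the work, as an engineer would, in place of code of your own. Each camera call takes 0.05 s, during which the arm holds its last target. There are 200 camera calls.

## Working session

There is one attempt and no reset: what is moved stays moved. The work goes in short steps, Python scripts to look and compute and a tool call to move; the robot and the scene stay as the last step left them, time stands still between calls to the robot, and variables do not carry over. Pictures are saved under pics/ and viewed, about 8 in all and at most 12, crops included, and the job is handed in when it is done.

Besides the shell and the picture viewer there is one more tool, called after "Call:" as name(argument=value, ...) on one line, values as JSON. move_arm: Moves the arm, as the interface text tells. Its arguments: {"type":"object","properties":{"increments":{"type":"array"}},"required":["increments"]}

```bash
mkdir -p pics
cat > h.py <<'E'
import numpy as np, cv2
from scipy.spatial.transform import Rotation as R
from workcell import bot
def cam(n):
    p=bot.camera_params(n); return p
def ray(n,uv):
    p=bot.camera_params(n);K=np.array(p["camera_matrix"]);d=np.array(p["dist"])
    u=cv2.undistortPoints(np.array(uv,float).reshape(-1,1,2),K,d).reshape(-1,2)
    Rm=cv2.Rodrigues(np.array(p["rvec"],float))[0];t=np.array(p["tvec"],float).ravel()
    D=np.c_[u,np.ones(len(u))]@Rm; return -Rm.T@t,D
def onz(n,uv,z):
    c,D=ray(n,uv); return c+D*((z-c[2])/D[:,2])[:,None]
def cloud(n,depth):
    H,W=depth.shape;v,u=np.mgrid[:H,:W]
    c,D=ray(n,np.c_[u.ravel(),v.ravel()]); return (c+D*depth.ravel()[:,None]).reshape(H,W,3)
def st():
    o=bot.get_obs();T=R.from_quat(o["tool_rot"]).as_matrix()
    print("t",round(o["clock"],2),"p",np.round(o["eef_pos"],4),"F",np.round(o["ft_force"],1),"w",round(float(o["grip_width"]),4));print(np.round(T,3).tolist(),"q",np.round(o["joint_pos"],3));return o,T
E
python3 - <<'E'
from h import *
st()
for n in("top","scene"):
    i,d=bot.camera(n);cv2.imwrite(f"pics/{n}0.png",i);np.save(f"{n}0.npy",d)
    p=bot.camera_params(n);c,_=ray(n,[[280,210]]);print(n,np.round(c,3),(d>0).mean())
E
```

```text
t 0.0 p [ 0.1688 -0.47    0.2304] F [ 0.1  0.6 -0.9] w 0.0854
[[-0.941, -0.001, 0.338], [-0.338, 0.002, -0.941], [-0.0, -1.0, -0.002]] q [-1.226  0.241  0.004  1.335  0.     1.571]
top [0.524 0.009 1.227] 0.9959778911564626
scene [ 1.202 -0.41   1.069] 0.9961904761904762
```

View pics/top0.png

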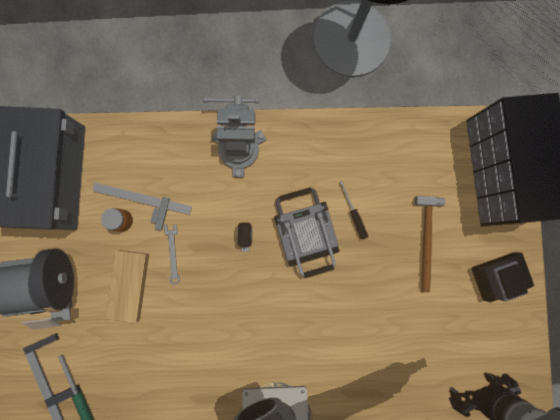

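View pics/scene0.png

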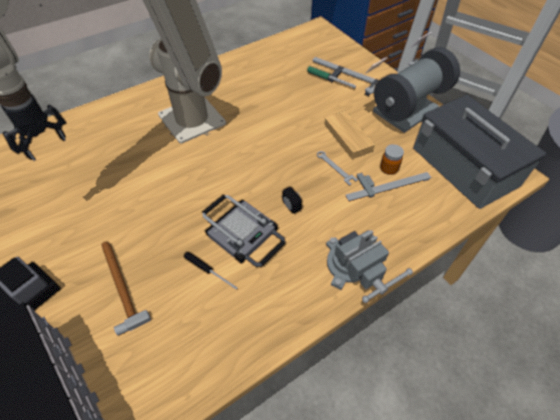

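The top view shows the light centred near (307,234), with its leg bar at (317,271) and handle at (295,193). The vise is at (237,140), the tape at (245,235) and the screwdriver at (353,212). The light has to yaw left to face the vise. Next I'll measure from depth.

Run:
```python
from h import *
i=cv2.imread("pics/top0.png");d=np.load("top0.npy");P=cloud("top",d)
print("bench z",np.round([P[300,220,2],P[330,320,2],P[180,300,2]],4), "jar top",np.round(P[220,115],3))
def box(u0,v0,u1,v1,lo,hi):
    S=np.zeros(P.shape[:2],bool);S[v0:v1,u0:u1]=1
    return P[S&(P[...,2]>lo)&(P[...,2]<hi)]
L=box(268,185,342,280,.012,.09)
r=cv2.minAreaRect((L[:,:2]*1000).astype(np.float32));print("light rect mm",r,len(L))
bx=box(268,185,342,280,.028,.04);print("boxface n",len(bx))
r=cv2.minAreaRect((bx[:,:2]*1000).astype(np.float32));print("rect .028-.04",r)
c,s=L[:,:2].mean(0),np.linalg.svd(L[:,:2]-L[:,:2].mean(0),full_matrices=False)[2];print("pca",c,s)
V=box(210,90,265,180,.06,.2);
r=cv2.minAreaRect((V[:,:2]*1000).astype(np.float32));print("vise rect",r)
for lo,hi in((.02,.05),(.05,.09),(.09,.11),(.11,.15),(.15,.25)):
    q=box(205,90,268,182,lo,hi); print("vise",lo,len(q),np.round(q.min(0),3) if len(q) else "",np.round(q.max(0),3)if len(q) else "")
big=[cv2.resize(i[180:285,260:350],None,fx=5.5,fy=5.5,interpolation=2),cv2.resize(i[90:195,195:270],None,fx=5.5,fy=5.5,interpolation=2)]
h=max(b.shape[0] for b in big);cv2.imwrite("pics/c1.png",np.hstack([cv2.copyMakeBorder(b,0,h-b.shape[0],0,0,0) for b in big])[:, :800+100])
```

```text
bench z [0.0052 0.0013 0.0044] jar top [0.599 0.436 0.083]
light rect mm ((550.0742797851562, -108.52664184570312), (257.30902099609375, 162.58592224121094), 14.380321502685547) 3443
boxface n 1974
rect .028-.04 ((570.2334594726562, -103.8727798461914), (208.1481170654297, 162.46499633789062), 15.064387321472168)
pca [ 0.54701503 -0.10843395] [[-0.9669039  -0.25514082]
 [-0.25514082  0.9669039 ]]
vise rect ((866.9207763671875, 94.0667495727539), (143.7195587158203, 174.35208129882812), 89.10932159423828)
vise 0.02 353 [0.725 0.013 0.02 ] [0.861 0.164 0.048]
vise 0.05 346 [0.779 0.021 0.051] [0.954 0.179 0.089]
vise 0.09 217 [0.78  0.038 0.09 ] [0.92  0.139 0.11 ]
vise 0.11 1274 [0.781 0.035 0.11 ] [0.912 0.139 0.149]
vise 0.15 107 [0.844 0.072 0.151] [0.852 0.102 0.211]
```

```bash
python3 -c "
import cv2;a=cv2.imread('pics/c1.png');print(a.shape);cv2.imwrite('pics/c1b.png',cv2.resize(a,(800,int(a.shape[0]*800/a.shape[1]))))"
```

```text
(578, 900, 3)
```

View pics/c1b.png

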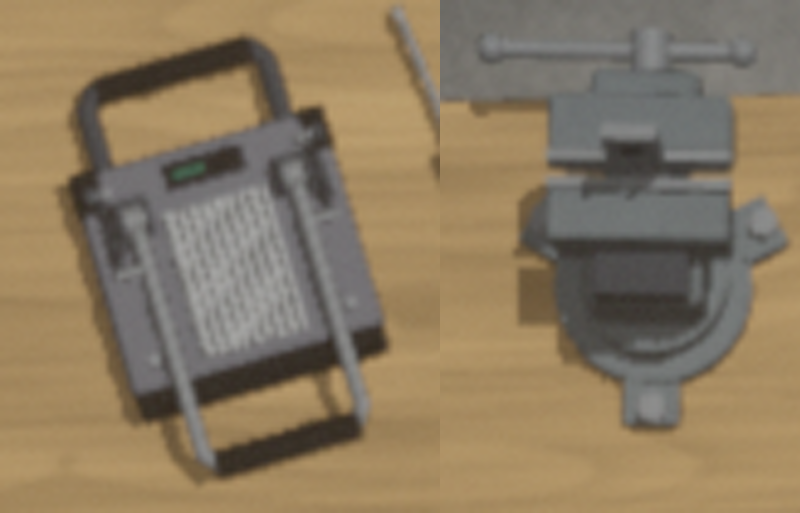

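The crop shows the leg bar running from (304,275) to (334,267) in full-frame pixels. The handle bar is at about (295,194), and the back block of the vise at (237,152). Now I'll turn these into points.

Run:
```python
from h import *
d=np.load("top0.npy");P=cloud("top",d)
f=lambda x,y:(260+x/4.889,180+y/4.889)
b=onz("top",[f(215,460),f(362,424)],.048);print("bar ends",b.round(4),b.mean(0).round(4),np.linalg.norm(b[1]-b[0]))
h=onz("top",[f(90,93),f(255,45)],.022);print("handle",h.round(4),h.mean(0).round(4))
x=h.mean(0)-b.mean(0);print("len",np.linalg.norm(x[:2]),"should .239; yaw",np.degrees(np.arctan2(x[1],x[0])))
v=onz("top",[(237.1,152.4),(237.1,150)],.095);print("vise",v.round(4))
# depth of vise back: median per row in column band
S=P[128:160,228:247]; 
for k in range(0,32,2): print(128+k,np.round(np.median(S[k],0),3),end=";")
# hi res: leg bar & handle by depth
S=np.zeros(d.shape,bool);S[262:282,296:342]=1
q=P[S&(P[...,2]>.03)];xl=np.array([np.cos(np.radians(15)),np.sin(np.radians(15))])
t=q[:,:2]@xl;e=q[t<t.min()+.02];print("\nbar depth pts",e.mean(0).round(4),len(e))
i2=np.load("scene0.npy");P2=cloud("scene",i2)
m=(P2[...,2]>.012)&(P2[...,2]<.07)&(abs(P2[...,0]-.55)<.17)&(abs(P2[...,1]+.108)<.12)
q=P2[m];t=q[:,:2]@xl;s=q[:,:2]@np.array([-xl[1],xl[0]]);print("scene t",np.percentile(t,[.2,99.8]),"s",np.percentile(s,[.2,99.8]))
q=P[185:280,268:342].reshape(-1,3);q=q[q[:,2]>.012];t=q[:,:2]@xl;s=q[:,:2]@np.array([-xl[1],xl[0]]);print("top t",np.percentile(t,[.2,99.8]),"s",np.percentile(s,[.2,99.8]))
m=(P2[...,2]>.085)&(P2[...,2]<.105)&(abs(P2[...,0]-.8)<.1)&(abs(P2[...,1]-.09)<.06);q=P2[m];print("scene vise95",q.min(0),q.max(0))
m=(P2[...,2]>.14)&(abs(P2[...,0]-.85)<.1)&(abs(P2[...,1]-.09)<.06);q=P2[m];print("scene strap",q.mean(0))
```

```text
bar ends [[ 0.4278 -0.0952  0.048 ]
 [ 0.4462 -0.1839  0.048 ]] [ 0.437  -0.1395  0.048 ] 0.09063971801777602
handle [[ 0.6522 -0.0283  0.022 ]
 [ 0.6791 -0.1311  0.022 ]] [ 0.6656 -0.0797  0.022 ]
len 0.23632371677450975 should .239; yaw 14.672123327118117
vise [[0.7806 0.0871 0.095 ]
 [0.7875 0.087  0.095 ]]
128 [0.838 0.083 0.139];130 [0.833 0.083 0.137];132 [0.828 0.083 0.135];134 [0.822 0.083 0.136];136 [0.817 0.083 0.137];138 [0.811 0.084 0.136];140 [0.809 0.084 0.125];142 [0.805 0.085 0.117];144 [0.8   0.085 0.117];146 [0.794 0.085 0.118];148 [0.788 0.085 0.117];150 [0.783 0.086 0.116];152 [0.782 0.087 0.094];154 [0.781 0.089 0.075];156 [0.781 0.091 0.046];158 [0.776 0.092 0.041];
bar depth pts [ 0.4354 -0.1381  0.0498] 209
scene t [0.37842227 0.63465152] s [-0.39753411 -0.16938927]
top t [0.37588851 0.63088714] s [-0.32711154 -0.12712887]
scene vise95 [0.78348785 0.03278204 0.08662583] [0.89964678 0.13345946 0.10488961]
scene strap [0.85376805 0.08097534 0.16980081]
```

Bar centre is about (0.4355,-0.139), handle about (0.667,-0.079) and light yaw about 14.5°. The lengths check: 0.238 m measured against 0.239 m given. The vise back is at (0.781,0.086), so the light needs about 35.6° of yaw about its foot at (0.485,-0.126). Moving above the bar now.

Call:
move_arm(increments=[{"grip": 0.67, "linear": [-0.18, 0, -0.11], "twist": 0}, {"grip": 0.67, "linear": [-0.18, 0, -0.11], "twist": 0}, {"grip": 0.67, "linear": [-0.18, 0, -0.11], "twist": 0}, {"grip": 0.67, "linear": [-0.18, 0, -0.11], "twist": 0}, {"grip": 0.67, "linear": [-0.18, 0, -0.11], "twist": 0}])

```text
clock: 0.6
eef_pos: [0.3018, -0.3041, 0.2276]
tool_rot: [-0.118, 0.699, -0.696, 0.116]
ft_force: [0.8, -0.3, 0.1]
grip_width: 0.0286
```

Call:
move_arm(increments=[{"grip": 0.67, "linear": [-0.18, 0, -0.11], "twist": 0}, {"grip": 0.67, "linear": [-0.18, 0, -0.11], "twist": 0}, {"grip": 0.67, "linear": [-0.18, 0, -0.11], "twist": 0}, {"grip": 0.67, "linear": [-0.18, 0, -0.11], "twist": 0}, {"grip": 0.67, "linear": [-0.18, 0, -0.11], "twist": 0}])

```text
clock: 1.1
eef_pos: [0.439, -0.1333, 0.2264]
tool_rot: [-0.118, 0.7, -0.695, 0.115]
ft_force: [0.6, -0.6, 0.1]
grip_width: 0.0286
```

Call:
move_arm(increments=[{"grip": 0.67, "linear": [0, 0, 0], "twist": -0.074}, {"grip": 0.67, "linear": [0, 0, 0], "twist": -0.074}, {"grip": 0.67, "linear": [0, 0, 0], "twist": -0.074}, {"grip": 0.67, "linear": [0, 0, 0], "twist": -0.074}, {"grip": 0.67, "linear": [0, 0, 0], "twist": -0.074}])

```text
clock: 1.6
eef_pos: [0.4414, -0.1261, 0.2236]
tool_rot: [-0.367, 0.61, -0.601, 0.364]
ft_force: [0.0, -0.1, -0.7]
grip_width: 0.028
```

Call:
move_arm(increments=[{"grip": 0.67, "linear": [0, 0, 0], "twist": -0.074}, {"grip": 0.67, "linear": [0, 0, 0], "twist": -0.074}, {"grip": 0.67, "linear": [0, 0, 0], "twist": -0.074}, {"grip": 0.67, "linear": [0, 0, 0], "twist": -0.074}, {"grip": 0.67, "linear": [0, 0, 0], "twist": -0.074}])

```text
clock: 2.1
eef_pos: [0.4395, -0.1253, 0.221]
tool_rot: [0.562, -0.436, 0.423, -0.561]
ft_force: [0.3, -0.2, -0.4]
grip_width: 0.0283
```

```bash
cat >> h.py <<'E'
def go(tx,ty,tz,yaw):
    o,T=st();d=T.T@(np.array([tx,ty,tz])-np.array(o["eef_pos"]))
    y=np.degrees(np.arctan2(T[1,2],T[0,2]));print("tool yaw",round(y,2),"lin/0.2",np.round(d/.2,3),"twist/2",round(-np.radians(yaw-y)/2,4))
E
python3 -c "
from h import *
go(.4355,-.139,.10,14.5)"
```

```text
t 2.1 p [ 0.4395 -0.1253  0.221 ] F [ 0.3 -0.2 -0.4] w 0.0283
[[0.262, -0.016, 0.965], [-0.965, 0.01, 0.262], [-0.013, -1.0, -0.013]] q [-0.281  0.175 -0.105  1.309  0.005  1.025]
tool yaw 15.17 lin/0.2 [ 0.069  0.605 -0.03 ] twist/2 0.0059
```

Call:
move_arm(increments=[{"grip": 0.67, "linear": [0.035, 0.12, -0.015], "twist": 0.006}, {"grip": 0.67, "linear": [0.034, 0.12, -0.015], "twist": 0}, {"grip": 0.67, "linear": [0, 0.12, 0], "twist": 0}, {"grip": 0.67, "linear": [0, 0.12, 0], "twist": 0}, {"grip": 0.67, "linear": [0, 0.11, 0], "twist": 0}])

```text
clock: 2.6
eef_pos: [0.4373, -0.1402, 0.1011]
tool_rot: [0.56, -0.437, 0.428, -0.56]
ft_force: [1.3, -0.1, -0.1]
grip_width: 0.0282
```

```bash
python3 -c "
from h import *
go(.4355,-.139,.026,14.5)
o,T=st();i,d=bot.camera('wrist');p=bot.camera_params('wrist')
M=np.array(p['T_tool_cam']);print(M.round(3).tolist())
K=np.array(p['camera_matrix']);v,u=np.mgrid[:420,:560]
n=cv2.undistortPoints(np.c_[u.ravel(),v.ravel()].astype(float).reshape(-1,1,2),K,np.array(p['dist'])).reshape(-1,2)
C=np.c_[n,np.ones(len(n))]*d.reshape(-1,1);W=(C@M[:3,:3].T+M[:3,3])@T.T+o['eef_pos'];np.save('w.npy',W.reshape(420,560,3))
cv2.imwrite('pics/w1.png',i)
q=W[(d.ravel()>0)&(W[:,2]>.035)&(W[:,2]<.07)];x=np.array([.968,.25]);t=q[:,:2]@x;print(len(q),np.percentile(t,[.1,1,50]),'expect bar t',np.dot([.4355,-.139],x))
e=q[t<t.min()+.02];print(e.mean(0),e.min(0),e.max(0))
"
```

```text
t 2.6 p [ 0.4373 -0.1402  0.1011] F [ 1.3 -0.1 -0.1] w 0.0282
[[0.252, -0.01, 0.968], [-0.968, 0.008, 0.253], [-0.01, -1.0, -0.008]] q [-0.313  0.274 -0.311  0.998  0.004  1.003]
tool yaw 14.63 lin/0.2 [-0.004  0.376 -0.004] twist/2 0.0011
t 2.6 p [ 0.4373 -0.1402  0.1011] F [ 1.3 -0.1 -0.1] w 0.0282
[[0.252, -0.01, 0.968], [-0.968, 0.008, 0.253], [-0.01, -1.0, -0.008]] q [-0.313  0.274 -0.311  0.998  0.004  1.003]
[[-0.0, 0.95, 0.313, -0.08], [0.0, -0.313, 0.95, -0.142], [1.0, 0.0, 0.0, 0.0], [0.0, 0.0, 0.0, 1.0]]
33095 [0.37950165 0.3808956  0.49116256] expect bar t 0.386814
[ 0.43627988 -0.13364216  0.04896699] [ 0.41767606 -0.1883106   0.03771882] [ 0.4606176  -0.08316319  0.05310116]
```

View pics/w1.png

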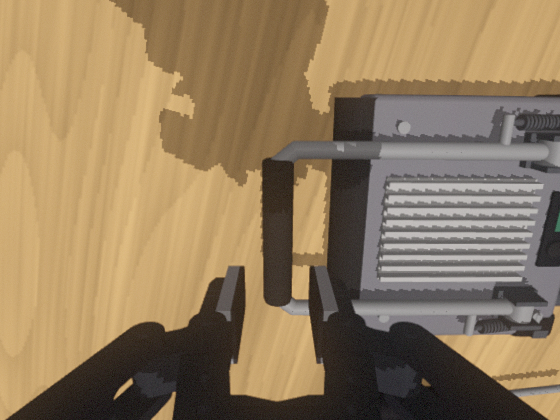

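The wrist view confirms the bar sits between the fingers and is parallel to the pads, at about (278,230) in the image. I'll go down and pinch it.

Call:
move_arm(increments=[{"grip": 0.67, "linear": [0, 0.09, 0], "twist": 0}, {"grip": 0.67, "linear": [0, 0.09, 0], "twist": 0}, {"grip": 0.67, "linear": [0, 0.09, 0], "twist": 0}, {"grip": 0.67, "linear": [0, 0.07, 0], "twist": 0}, {"grip": 0.67, "linear": [0, 0.03, 0], "twist": 0}])

```text
clock: 3.15
eef_pos: [0.4325, -0.1382, 0.0215]
tool_rot: [0.561, -0.44, 0.424, -0.558]
ft_force: [-0.6, 0.9, 0.6]
grip_width: 0.0281
```

Call:
move_arm(increments=[{"grip": 1, "linear": [0, 0, 0], "twist": 0}, {"grip": 1, "linear": [0, 0, 0], "twist": 0}, {"grip": 1, "linear": [0, 0, 0], "twist": 0}, {"grip": 1, "linear": [0, 0, 0], "twist": 0}, {"grip": 1, "linear": [0, 0, 0], "twist": 0}])

```text
clock: 3.65
eef_pos: [0.4334, -0.1381, 0.0228]
tool_rot: [0.561, -0.44, 0.424, -0.559]
ft_force: [1.2, 0.5, -2.4]
grip_width: 0.016
```

```bash
python3 -c "
from h import *
go(.4355,-.139,.026,14.5)
a=np.linspace(0,1.06,13);print(np.c_[a,156*np.sin(a),156*(1-np.cos(a)),np.r_[0,np.diff(156*np.sin(a))]/200,np.r_[0,np.diff(156*(1-np.cos(a)))]/200].round(3))"
```

```text
t 3.65 p [ 0.4334 -0.1381  0.0228] F [ 1.2  0.5 -2.4] w 0.016
[[0.253, -0.019, 0.967], [-0.967, 0.011, 0.253], [-0.016, -1.0, -0.015]] q [-0.312  0.377 -0.411  0.804  0.005  1.003]
tool yaw 14.67 lin/0.2 [ 0.007 -0.016  0.009] twist/2 0.0015
[[0.00000e+00 0.00000e+00 0.00000e+00 0.00000e+00 0.00000e+00]
 [8.80000e-02 1.37620e+01 6.08000e-01 6.90000e-02 3.00000e-03]
 [1.77000e-01 2.74170e+01 2.42800e+00 6.80000e-02 9.00000e-03]
 [2.65000e-01 4.08580e+01 5.44600e+00 6.70000e-02 1.50000e-02]
 [3.53000e-01 5.39800e+01 9.63700e+00 6.60000e-02 2.10000e-02]
 [4.42000e-01 6.66820e+01 1.49700e+01 6.40000e-02 2.70000e-02]
 [5.30000e-01 7.88630e+01 2.14020e+01 6.10000e-02 3.20000e-02]
 [6.18000e-01 9.04300e+01 2.88840e+01 5.80000e-02 3.70000e-02]
 [7.07000e-01 1.01291e+02 3.73570e+01 5.40000e-02 4.20000e-02]
 [7.95000e-01 1.11363e+02 4.67560e+01 5.00000e-02 4.70000e-02]
 [8.83000e-01 1.20566e+02 5.70060e+01 4.60000e-02 5.10000e-02]
 [9.72000e-01 1.28829e+02 6.80280e+01 4.10000e-02 5.50000e-02]
 [1.06000e+00 1.36087e+02 7.97360e+01 3.60000e-02 5.90000e-02]]
```

Call:
move_arm(increments=[{"grip": 1, "linear": [0, -0.035, 0.001], "twist": 0}, {"grip": 1, "linear": [0, -0.035, 0.001], "twist": 0}, {"grip": 1, "linear": [0, -0.035, 0.003], "twist": 0}, {"grip": 1, "linear": [0, -0.035, 0.004], "twist": 0}, {"grip": 1, "linear": [0, -0.035, 0.006], "twist": 0}])

```text
clock: 4.15
eef_pos: [0.4363, -0.1373, 0.0601]
tool_rot: [0.561, -0.44, 0.424, -0.559]
ft_force: [1.5, 0.7, -3.8]
grip_width: 0.0165
```

```bash
python3 -c "
from h import *
go(.4334,-.1381,.0228,14.5)
"
```

```text
t 4.15 p [ 0.4363 -0.1373  0.0601] F [ 1.5  0.7 -3.8] w 0.0165
[[0.253, -0.02, 0.967], [-0.967, 0.012, 0.253], [-0.017, -1.0, -0.017]] q [-0.308  0.329 -0.36   0.905  0.005  1.007]
tool yaw 14.67 lin/0.2 [ 0.004  0.187 -0.012] twist/2 0.0015
```

Call:
move_arm(increments=[{"grip": 1, "linear": [0, -0.04, 0.013], "twist": 0}, {"grip": 1, "linear": [0, -0.04, 0.013], "twist": 0}, {"grip": 1, "linear": [0, -0.04, 0.016], "twist": 0}, {"grip": 1, "linear": [0, -0.04, 0.018], "twist": 0}, {"grip": 1, "linear": [0, -0.04, 0.02], "twist": 0}])

```text
clock: 4.65
eef_pos: [0.452, -0.1331, 0.1034]
tool_rot: [0.561, -0.441, 0.423, -0.558]
ft_force: [2.2, 1.1, -4.8]
grip_width: 0.0162
```

```bash
cat >> h.py <<'E'
def leg():
    o,T=st();p=np.array(o["eef_pos"])-[.4334,-.1381,.0228];a=np.arcsin(p[2]/.156);print("a",a,"along",p[0]*.967+p[1]*.253,"want",.156*(1-np.cos(a)))
E
python3 -c "
from h import *
leg()
"
```

```text
t 4.65 p [ 0.452  -0.1331  0.1034] F [ 2.2  1.1 -4.8] w 0.0162
[[0.253, -0.023, 0.967], [-0.967, 0.012, 0.253], [-0.018, -1.0, -0.02]] q [-0.29   0.303 -0.264  1.03   0.005  1.025]
a 0.5431935805229626 along 0.019261000843436224 want 0.022454269405985616
```

```bash
python3 -c "
from h import *
i,d=bot.camera('scene');cv2.imwrite('pics/s2.png',cv2.resize(i[150:300,150:330],None,fx=4,fy=4,interpolation=2))
P=cloud('scene',d);q=P[(abs(P[...,0]-.585)<.05)&(abs(P[...,1]+.1)<.04)&(P[...,2]>.025)&(P[...,2]<.05)]
print(len(q));A=np.c_[q[:,:2],np.ones(len(q))];print(np.linalg.lstsq(A,q[:,2],rcond=None)[0],np.median(q[:,2]))
"
```

```text
691
[-0.09585318 -0.04339106  0.088895  ] 0.03710340503929843
```

View pics/s2.png

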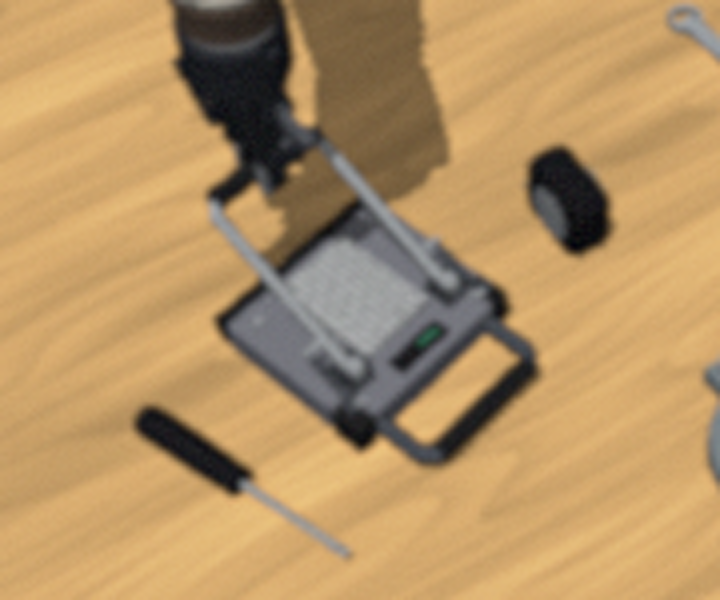

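The scene crop shows the leg partly open, held by its bar at about (240,185) in the crop, with the box still lying down. I'll carry on along the arc, leading a little forward.

Call:
move_arm(increments=[{"grip": 1, "linear": [0, -0.04, 0.04], "twist": 0}, {"grip": 1, "linear": [0, -0.04, 0.042], "twist": 0}, {"grip": 1, "linear": [0, -0.04, 0.044], "twist": 0}, {"grip": 1, "linear": [0, -0.038, 0.046], "twist": 0}, {"grip": 1, "linear": [0, -0.036, 0.046], "twist": 0}])

```text
clock: 5.2
eef_pos: [0.4885, -0.1241, 0.1441]
tool_rot: [0.566, -0.446, 0.42, -0.552]
ft_force: [-5.8, -0.9, 2.6]
grip_width: 0.016
```

```bash
python3 -c "
from h import *
leg()
i,d=bot.camera('scene');cv2.imwrite('pics/s3.png',cv2.resize(i[150:300,150:330],None,fx=4,fy=4,interpolation=2))
P=cloud('scene',d);q=P[(abs(P[...,0]-.585)<.05)&(abs(P[...,1]+.1)<.04)&(P[...,2]>.025)&(P[...,2]<.05)]
print(len(q));A=np.c_[q[:,:2],np.ones(len(q))];print(np.linalg.lstsq(A,q[:,2],rcond=None)[0],np.median(q[:,2]))
P=cloud('scene',np.load('scene0.npy'));q=P[(abs(P[...,0]-.585)<.05)&(abs(P[...,1]+.1)<.04)&(P[...,2]>.025)&(P[...,2]<.05)]
print(len(q));A=np.c_[q[:,:2],np.ones(len(q))];print(np.linalg.lstsq(A,q[:,2],rcond=None)[0],np.median(q[:,2]))
"
```

```text
t 5.2 p [ 0.4885 -0.1241  0.1441] F [-5.8 -0.9  2.6] w 0.016
[[0.25, -0.042, 0.967], [-0.968, 0.006, 0.25], [-0.016, -0.999, -0.039]] q [-0.246  0.336 -0.099  1.178 -0.004  1.072]
a 0.8909661897127618 along 0.056777563636375546 want 0.05792889426841412
743
[-0.0873201  -0.04207273  0.08425747] 0.03688318124442591
740
[-0.09292246 -0.02882172  0.08897026] 0.03702322850895212
```

Call:
move_arm(increments=[{"grip": 1, "linear": [0, -0.02, 0.028], "twist": 0}, {"grip": 1, "linear": [0, -0.018, 0.03], "twist": 0}, {"grip": 1, "linear": [0, -0.016, 0.028], "twist": 0}, {"grip": 1, "linear": [0, 0, 0], "twist": 0}, {"grip": 1, "linear": [0, 0, 0], "twist": 0}])

```text
clock: 5.75
eef_pos: [0.5064, -0.1198, 0.1588]
tool_rot: [0.567, -0.445, 0.42, -0.551]
ft_force: [-1.1, 1.1, -0.4]
grip_width: 0.016
```

Call:
move_arm(increments=[{"grip": 0.4, "linear": [0, 0, 0], "twist": 0}, {"grip": 0.4, "linear": [0, 0, 0], "twist": 0}, {"grip": 0.4, "linear": [0, 0, 0], "twist": 0}, {"grip": 0.4, "linear": [0, -0.1, 0], "twist": 0}, {"grip": 0.4, "linear": [0, -0.1, 0], "twist": 0}])

```text
clock: 6.25
eef_pos: [0.509, -0.1199, 0.1974]
tool_rot: [0.566, -0.445, 0.42, -0.552]
ft_force: [0.4, -0.1, 0.6]
grip_width: 0.0509
```

Call:
move_arm(increments=[{"grip": 0.4, "linear": [0, -0.12, 0], "twist": 0}, {"grip": 0.4, "linear": [0, -0.12, 0], "twist": 0}, {"grip": 0.4, "linear": [0, -0.12, 0], "twist": 0}, {"grip": 0.5, "linear": [0, 0, 0], "twist": 0}, {"grip": 0.5, "linear": [0, 0, 0], "twist": 0}])

```text
clock: 6.75
eef_pos: [0.5135, -0.1211, 0.2737]
tool_rot: [0.565, -0.444, 0.422, -0.552]
ft_force: [-0.9, 0.0, 0.3]
grip_width: 0.0428
```

```bash
python3 -c "
from h import *
st()
i,d=bot.camera('scene');j,e=bot.camera('top')
cv2.imwrite('pics/s4.png',np.hstack([cv2.resize(i[120:280,160:320],(400,400),interpolation=2),cv2.resize(j[180:290,255:365],(400,400),interpolation=2)]))
P=cloud('scene',d);q=P[120:260,160:320].reshape(-1,3);q=q[(q[:,2]>.06)&(q[:,2]<.2)&(abs(q[:,0]-.55)<.14)];print(len(q),np.percentile(q,[1,50,99],axis=0))
"
```

```text
t 6.75 p [ 0.5135 -0.1211  0.2737] F [-0.9  0.   0.3] w 0.0428
[[0.249, -0.035, 0.968], [-0.968, 0.004, 0.25], [-0.013, -0.999, -0.033]] q [-0.229  0.313  0.211  1.505 -0.004  1.089]
713 [[ 0.50931224 -0.17058795  0.06018654]
 [ 0.54196555 -0.09922339  0.13082439]
 [ 0.60465751  0.08799703  0.19007486]]
```

View pics/s4.png

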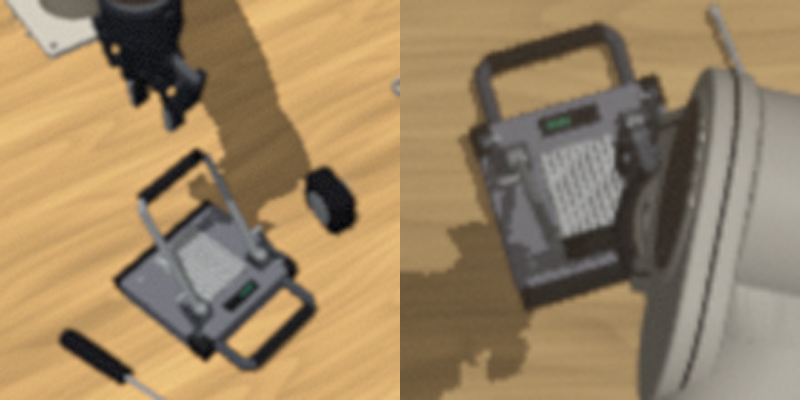

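The left panel (scene) shows the leg standing open by itself, with its bar at about (175,175). Depth puts the bar top at 0.188 m, which matches 179+9 mm for locked open. Next is the handle.

```bash
python3 -c "
from h import *
go(.6665,-.079,.12,14.5)
"
```

```text
t 6.85 p [ 0.5131 -0.121   0.2732] F [-1.  -0.6 -0.9] w 0.0428
[[0.249, -0.036, 0.968], [-0.968, 0.005, 0.25], [-0.014, -0.999, -0.034]] q [-0.229  0.313  0.21   1.505 -0.004  1.089]
tool yaw 14.47 lin/0.2 [-0.002  0.739  0.821] twist/2 -0.0002
```

Call:
move_arm(increments=[{"grip": 0.5, "linear": [0, -0.02, 0.165], "twist": 0}, {"grip": 0.5, "linear": [0, 0, 0.165], "twist": 0}, {"grip": 0.5, "linear": [0, 0, 0.165], "twist": 0}, {"grip": 0.5, "linear": [0, 0, 0.165], "twist": 0}, {"grip": 0.5, "linear": [0, 0, 0.165], "twist": 0}])

```text
clock: 7.35
eef_pos: [0.6707, -0.08, 0.2647]
tool_rot: [0.567, -0.449, 0.419, -0.549]
ft_force: [0.9, 0.9, 0.0]
grip_width: 0.0427
```

Call:
move_arm(increments=[{"grip": 0.5, "linear": [0, 0.15, 0], "twist": 0}, {"grip": 0.5, "linear": [0, 0.15, 0], "twist": 0}, {"grip": 0.5, "linear": [0, 0.15, 0], "twist": 0}, {"grip": 0.5, "linear": [0, 0.15, 0], "twist": 0}, {"grip": 0.5, "linear": [0, 0.1, 0], "twist": 0}])

```text
clock: 7.85
eef_pos: [0.6708, -0.0768, 0.111]
tool_rot: [0.568, -0.449, 0.418, -0.55]
ft_force: [0.7, 0.6, -0.6]
grip_width: 0.0423
```

```bash
cat >> h.py <<'E'
def wrist(fn=None):
    o=bot.get_obs();T=R.from_quat(o["tool_rot"]).as_matrix();i,d=bot.camera('wrist');p=bot.camera_params('wrist')
    M=np.array(p['T_tool_cam']);K=np.array(p['camera_matrix']);v,u=np.mgrid[:420,:560]
    n=cv2.undistortPoints(np.c_[u.ravel(),v.ravel()].astype(float).reshape(-1,1,2),K,np.array(p['dist'])).reshape(-1,2)
    C=np.c_[n,np.ones(len(n))]*d.reshape(-1,1);W=(C@M[:3,:3].T+M[:3,3])@T.T+o['eef_pos']
    if fn: cv2.imwrite(fn,i)
    return i,W[d.ravel()>0]
E
python3 -c "
from h import *
i,W=wrist('pics/w2.png');x=np.array([.968,.25]);n=np.array([-.25,.968])
t=W[:,:2]@x;s=W[:,:2]@n;h=np.array([.6665,-.079]);print('expect',h@x,h@n)
m=(W[:,2]>.012)&(W[:,2]<.032)&(t>.60)&(t<.66)&(abs(s-h@n)<.055);q=W[m];print(len(q),np.percentile(t[m],[.5,5,50,95,99.5]),np.percentile(s[m],[.5,99.5]))
m2=m&(W[:,2]>.022);print('ridge',q[:,2].max(),np.median(t[m2]));print(np.polyfit(s[m2],t[m2],1))
go(.6665,-.079,.006,14.5)
"
```

```text
expect 0.6254219999999999 -0.243097
4427 [0.60108184 0.61024597 0.62979508 0.63859541 0.63964724] [-0.29767657 -0.18856087]
ridge 0.027374885055610587 0.6303431731717426
[-0.02616764  0.62355835]
t 7.9 p [ 0.6685 -0.0766  0.107 ] F [-1.   0.6 -4.1] w 0.0425
[[0.248, -0.057, 0.967], [-0.968, 0.007, 0.249], [-0.021, -0.998, -0.053]] q [-1.140e-01  7.040e-01  4.100e-01  1.334e+00  1.000e-03  1.205e+00]
tool yaw 14.44 lin/0.2 [0.02  0.504 0.014] twist/2 -0.0005
```

View pics/w2.png

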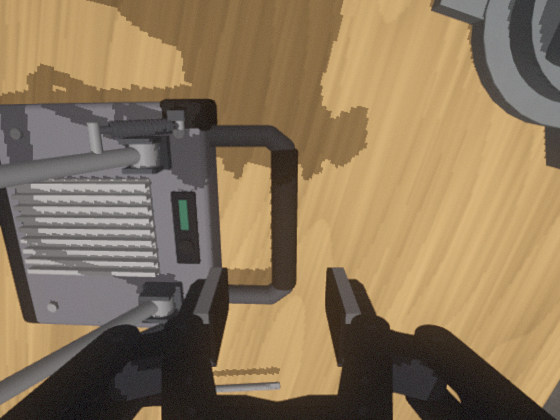

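The wrist view shows the handle bar at (285,215), between the fingers and a little left of centre. Depth puts its axis about 5 mm farther out than my first estimate, so I'll correct for that on the way down.

Call:
move_arm(increments=[{"grip": 0.5, "linear": [0.009, 0.11, 0.01], "twist": -0.007}, {"grip": 0.5, "linear": [0.009, 0.11, 0.01], "twist": 0}, {"grip": 0.5, "linear": [0, 0.11, 0.01], "twist": 0}, {"grip": 0.5, "linear": [0, 0.06, 0.005], "twist": 0}, {"grip": 0.5, "linear": [0, 0.0, 0], "twist": 0}])

```text
clock: 8.4
eef_pos: [0.6677, -0.0773, 0.0212]
tool_rot: [0.573, -0.45, 0.408, -0.55]
ft_force: [-0.5, -0.3, 0.3]
grip_width: 0.0428
```

```bash
python3 -c "
from h import *
go(.6706,-.0777,.007,15.3)
"
```

```text
t 8.4 p [ 0.6677 -0.0773  0.0212] F [-0.5 -0.3  0.3] w 0.0428
[[0.262, -0.067, 0.963], [-0.965, 0.009, 0.263], [-0.026, -0.998, -0.062]] q [-1.160e-01  7.760e-01  3.140e-01  1.176e+00  1.000e-03  1.189e+00]
tool yaw 15.29 lin/0.2 [0.008 0.07  0.018] twist/2 -0.0001
```

Call:
move_arm(increments=[{"grip": 0.5, "linear": [0, 0.03, 0.01], "twist": 0}, {"grip": 0.5, "linear": [0, 0.03, 0.008], "twist": 0}, {"grip": 0.5, "linear": [0, 0.005, 0], "twist": 0}, {"grip": 0.8, "linear": [0, 0, 0], "twist": 0}, {"grip": 1, "linear": [0, 0, 0], "twist": 0}])

```text
clock: 8.9
eef_pos: [0.6722, -0.0765, 0.0109]
tool_rot: [0.573, -0.448, 0.41, -0.55]
ft_force: [-4.7, -0.1, -1.2]
grip_width: 0.0156
```

Call:
move_arm(increments=[{"grip": 1, "linear": [0, 0, 0], "twist": 0}, {"grip": 1, "linear": [0, 0, 0], "twist": 0}, {"grip": 1, "linear": [0, 0, 0], "twist": 0}, {"grip": 1, "linear": [0, 0, 0], "twist": 0}, {"grip": 1, "linear": [0, 0, 0], "twist": 0}])

```text
clock: 9.4
eef_pos: [0.6722, -0.0765, 0.0109]
tool_rot: [0.573, -0.449, 0.41, -0.55]
ft_force: [-0.5, 0.2, -1.2]
grip_width: 0.0155
```

```bash
python3 -c "
from h import *
go(.6706,-.0777,.007,15.3)
"
```

```text
t 9.4 p [ 0.6722 -0.0765  0.0109] F [-0.5  0.2 -1.2] w 0.0155
[[0.261, -0.062, 0.963], [-0.965, 0.008, 0.262], [-0.024, -0.998, -0.058]] q [-1.140e-01  7.910e-01  3.140e-01  1.157e+00  1.000e-03  1.192e+00]
tool yaw 15.23 lin/0.2 [ 0.004  0.02  -0.008] twist/2 -0.0006
```

The bar is pinched only about 6 mm from the fingertips, so I'll regrip 7 mm lower.

Call:
move_arm(increments=[{"grip": 0.6, "linear": [0, 0, 0], "twist": 0}, {"grip": 0.6, "linear": [0, 0, 0], "twist": 0}, {"grip": 0.6, "linear": [0, 0.03, 0], "twist": 0}, {"grip": 0.6, "linear": [0, 0.02, 0], "twist": 0}, {"grip": 0.6, "linear": [0, 0, 0], "twist": 0}])

```text
clock: 9.9
eef_pos: [0.673, -0.0765, 0.0016]
tool_rot: [0.572, -0.447, 0.411, -0.551]
ft_force: [-0.5, -0.1, -0.4]
grip_width: 0.0343
```

```bash
python3 -c "
from h import *
go(.6720,-.0770,.004,15.3)
"
```

```text
t 9.9 p [ 0.673  -0.0765  0.0016] F [-0.5 -0.1 -0.4] w 0.0343
[[0.262, -0.059, 0.963], [-0.965, 0.008, 0.263], [-0.023, -0.998, -0.055]] q [-1.140e-01  7.980e-01  3.030e-01  1.134e+00  1.000e-03  1.191e+00]
tool yaw 15.27 lin/0.2 [ 0.001 -0.012 -0.006] twist/2 -0.0003
```

Call:
move_arm(increments=[{"grip": 0.6, "linear": [0, -0.014, 0], "twist": 0}, {"grip": 0.8, "linear": [0, 0, 0], "twist": 0}, {"grip": 1, "linear": [0, 0, 0], "twist": 0}, {"grip": 1, "linear": [0, 0, 0], "twist": 0}, {"grip": 1, "linear": [0, 0, 0], "twist": 0}])

```text
clock: 10.4
eef_pos: [0.6724, -0.0766, 0.0044]
tool_rot: [0.572, -0.448, 0.411, -0.551]
ft_force: [-0.5, -0.0, 0.7]
grip_width: 0.0163
```

```bash
python3 -c "
from h import *
go(.6720,-.0770,.004,15.3)
"
```

```text
t 10.4 p [ 0.6724 -0.0766  0.0044] F [-0.5 -0.   0.7] w 0.0163
[[0.261, -0.061, 0.963], [-0.965, 0.008, 0.262], [-0.023, -0.998, -0.057]] q [-1.140e-01  7.960e-01  3.050e-01  1.142e+00  1.000e-03  1.192e+00]
tool yaw 15.23 lin/0.2 [ 0.002  0.002 -0.002] twist/2 -0.0006
```

Call:
move_arm(increments=[{"grip": 1, "linear": [0, -0.035, -0.004], "twist": 0}, {"grip": 1, "linear": [0, -0.035, -0.004], "twist": 0}, {"grip": 1, "linear": [0, -0.035, -0.005], "twist": 0}, {"grip": 1, "linear": [0, -0.035, -0.005], "twist": 0}, {"grip": 1, "linear": [0, 0, 0], "twist": 0}])

```text
clock: 10.9
eef_pos: [0.6685, -0.0772, 0.0314]
tool_rot: [0.573, -0.45, 0.409, -0.55]
ft_force: [-0.2, 0.8, -3.5]
grip_width: 0.016
```

```bash
cat >> h.py <<'E'
F=np.array([.4904,-.1262,.017])
def arc(yaw,t,F=F):
    o,T=st();h=np.array(o["eef_pos"])-.0126*T[:,1]-F
    y=np.degrees(np.arctan2(T[1,2],T[0,2]));hd=np.hypot(*h[:2])*np.sign(h[0]*T[0,2]+h[1]*T[1,2])
    print("now: R",round(np.linalg.norm(h),4),"t",round(np.degrees(np.arctan2(h[2],hd)),1),"az",round(np.degrees(np.arctan2(h[1],h[0])),2),"toolyaw",round(y,2))
    c,s=np.cos(np.radians(yaw)),np.sin(np.radians(yaw))
    for tt in np.atleast_1d(t):
        a=np.radians(tt);w=.188*np.array([np.cos(a)*c,np.cos(a)*s,np.sin(a)])
        print(tt,"lin",np.round(T.T@(w-h)/.2,3),"twist",round(-np.radians(yaw-y)/2,4))
E
python3 -c "
from h import *
arc(15.3,[8.6]);arc(36,8.6)"
```

```text
t 10.9 p [ 0.6685 -0.0772  0.0314] F [-0.2  0.8 -3.5] w 0.016
[[0.261, -0.066, 0.963], [-0.965, 0.009, 0.262], [-0.026, -0.998, -0.061]] q [-0.116  0.768  0.326  1.196  0.002  1.19 ]
now: R 0.1874 t 8.3 az 15.29 toolyaw 15.24
8.6 lin [-0.    -0.006  0.002] twist -0.0005
t 10.9 p [ 0.6685 -0.0772  0.0314] F [-0.2  0.8 -3.5] w 0.016
[[0.261, -0.066, 0.963], [-0.965, 0.009, 0.262], [-0.026, -0.998, -0.061]] q [-0.116  0.768  0.326  1.196  0.002  1.19 ]
now: R 0.1874 t 8.3 az 15.29 toolyaw 15.24
8.6 lin [-0.329  0.006 -0.059] twist -0.1812
```

Call:
move_arm(increments=[{"grip": 1, "linear": [-0.033, 0, -0.001], "twist": -0.018}, {"grip": 1, "linear": [-0.033, 0, -0.001], "twist": -0.018}, {"grip": 1, "linear": [-0.033, 0, -0.001], "twist": -0.018}, {"grip": 1, "linear": [-0.033, 0, -0.001], "twist": -0.018}, {"grip": 1, "linear": [-0.033, 0, -0.001], "twist": -0.018}])

```text
clock: 11.4
eef_pos: [0.656, -0.0447, 0.0329]
tool_rot: [0.61, -0.394, 0.352, -0.591]
ft_force: [-0.4, 0.1, -4.4]
grip_width: 0.0161
```

```bash
python3 -c "
from h import *
arc(36,8.6)"
```

```text
t 11.4 p [ 0.656  -0.0447  0.0329] F [-0.4  0.1 -4.4] w 0.0161
[[0.442, -0.065, 0.895], [-0.896, 0.008, 0.444], [-0.036, -0.998, -0.055]] q [-0.07   0.736  0.268  1.168  0.004  1.041]
now: R 0.1874 t 8.7 az 26.07 toolyaw 26.38
8.6 lin [-0.16   0.008 -0.01 ] twist -0.0839
```

Call:
move_arm(increments=[{"grip": 1, "linear": [-0.032, 0.001, -0.002], "twist": -0.016}, {"grip": 1, "linear": [-0.032, 0.001, -0.002], "twist": -0.016}, {"grip": 1, "linear": [-0.032, 0.001, -0.002], "twist": -0.016}, {"grip": 1, "linear": [-0.032, 0, -0.002], "twist": -0.016}, {"grip": 1, "linear": [-0.02, 0, -0.001], "twist": -0.013}])

```text
clock: 11.9
eef_pos: [0.6383, -0.017, 0.0339]
tool_rot: [0.638, -0.342, 0.299, -0.622]
ft_force: [-0.1, -0.4, -3.6]
grip_width: 0.0161
```

```bash
python3 -c "
from h import *
arc(36,8.6)
i,d=bot.camera('scene');P=cloud('scene',d)
cv2.imwrite('pics/s5.png',cv2.resize(i[140:280,160:320],None,fx=4,fy=4,interpolation=2))
"
```

```text
t 11.9 p [ 0.6383 -0.017   0.0339] F [-0.1 -0.4 -3.6] w 0.0161
[[0.588, -0.064, 0.806], [-0.808, 0.007, 0.59], [-0.043, -0.998, -0.048]] q [-0.029  0.698  0.199  1.136  0.005  0.912]
now: R 0.1868 t 9.1 az 36.29 toolyaw 36.17
8.6 lin [0.005 0.006 0.008] twist 0.0015
```

View pics/s5.png

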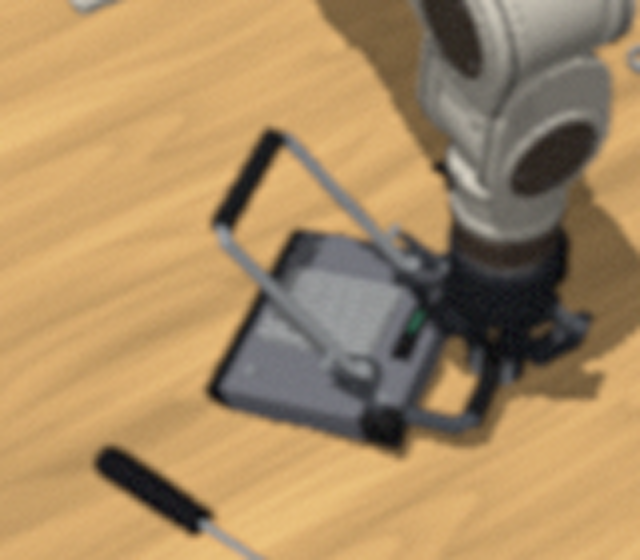

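The crop shows the light swung round with its leg still open: bar from (275,135) to (222,220). At 9° tilt the bar sits nearly above the foot, so it checks the foot position and the yaw.

```bash
python3 -c "
from h import *
b=onz('scene',[(160+275/4,140+137/4),(160+224/4,140+217/4)],.183);print(b,b.mean(0)); e=b[0]-b[1];L=np.hypot(*e[:2]);print(L,'yaw',np.degrees(np.arctan2(-e[0],e[1])))
i,d=bot.camera('scene');P=cloud('scene',d);q=P[140:230,190:250].reshape(-1,3);q=q[(q[:,2]>.165)&(q[:,2]<.2)];print(len(q),np.median(q,0));c=cv2.fitLine((q[:,:2]).astype(np.float32),cv2.DIST_HUBER,0,.01,.01).ravel();print(c, np.degrees(np.arctan2(-c[0],c[1])))
"
```

```text
[[ 0.47167088 -0.09105344  0.183     ]
 [ 0.51493352 -0.15568439  0.183     ]] [ 0.4933022  -0.12336891  0.183     ]
0.07777413252372141 yaw 33.79754429178542
261 [ 0.49893727 -0.1310292   0.18666981]
[ 0.57516587 -0.8180368   0.4966821  -0.12372817] -144.88873
```

Bar-derived foot (0.491,-0.125) and yaw (34–36°) agree with the plan. Now I'll work out the tipping arc.

```bash
cat >> h.py <<'E'
def plan(yaw,ts,F=F):
    o,T=st();h=np.array(o["eef_pos"])-.0126*T[:,1]-F;c,s=np.cos(np.radians(yaw)),np.sin(np.radians(yaw));p=h
    for tt in ts:
        a=np.radians(tt);w=.188*np.array([np.cos(a)*c,np.cos(a)*s,np.sin(a)]);print(round(tt,1),np.round(T.T@(w-p)/.2,3));p=w
E
python3 -c "
from h import *
plan(36,np.arange(13.5,100,4.5))"
```

```text
t 12.0 p [ 0.6382 -0.0168  0.0339] F [-0.5  0.4 -4.4] w 0.0158
[[0.587, -0.064, 0.807], [-0.808, 0.007, 0.589], [-0.044, -0.998, -0.048]] q [-0.029  0.699  0.199  1.136  0.005  0.913]
13.5 [ 0.002 -0.072 -0.012]
18.0 [-0.003 -0.07  -0.023]
22.5 [-0.003 -0.068 -0.029]
27.0 [-0.003 -0.065 -0.034]
31.5 [-0.003 -0.063 -0.039]
36.0 [-0.003 -0.059 -0.044]
40.5 [-0.003 -0.056 -0.048]
45.0 [-0.002 -0.052 -0.053]
49.5 [-0.002 -0.047 -0.057]
54.0 [-0.002 -0.043 -0.06 ]
58.5 [-0.002 -0.038 -0.063]
63.0 [-0.002 -0.033 -0.066]
67.5 [-0.001 -0.028 -0.068]
72.0 [-0.001 -0.022 -0.07 ]
76.5 [-0.001 -0.017 -0.072]
81.0 [-0.001 -0.011 -0.073]
85.5 [-0.    -0.005 -0.074]
90.0 [-0.     0.001 -0.074]
94.5 [ 0.     0.006 -0.074]
99.0 [ 0.     0.012 -0.073]
```

Call:
move_arm(increments=[{"grip": 1, "linear": [0, -0.07, -0.012], "twist": 0}, {"grip": 1, "linear": [-0.003, -0.068, -0.023], "twist": 0}, {"grip": 1, "linear": [-0.003, -0.066, -0.029], "twist": 0}, {"grip": 1, "linear": [-0.003, -0.064, -0.034], "twist": 0}, {"grip": 1, "linear": [-0.003, -0.06, -0.038], "twist": 0}])

```text
clock: 12.5
eef_pos: [0.6165, -0.033, 0.1038]
tool_rot: [0.638, -0.344, 0.298, -0.621]
ft_force: [0.1, -0.7, -7.9]
grip_width: 0.0158
```

```bash
python3 -c "
from h import *
arc(36,40);plan(36,np.arange(35,60,4.5))"
```

```text
t 12.5 p [ 0.6165 -0.033   0.1038] F [ 0.1 -0.7 -7.9] w 0.0158
[[0.586, -0.069, 0.807], [-0.809, 0.007, 0.588], [-0.046, -0.998, -0.052]] q [-0.055  0.603  0.218  1.256  0.003  0.887]
now: R 0.1861 t 32.3 az 36.25 toolyaw 36.06
40 lin [-0.002 -0.104 -0.072] twist 0.0005
t 12.5 p [ 0.6165 -0.033   0.1038] F [ 0.1 -0.7 -7.9] w 0.0158
[[0.586, -0.069, 0.807], [-0.809, 0.007, 0.588], [-0.046, -0.998, -0.052]] q [-0.055  0.603  0.218  1.256  0.003  0.887]
35.0 [ 0.001 -0.041 -0.019]
39.5 [-0.003 -0.056 -0.048]
44.0 [-0.002 -0.052 -0.052]
48.5 [-0.002 -0.048 -0.056]
53.0 [-0.002 -0.044 -0.059]
57.5 [-0.002 -0.039 -0.063]
```

```bash
cat >> h.py <<'E'
def look(fn):
    i,d=bot.camera('scene');P=cloud('scene',d);cv2.imwrite(fn,cv2.resize(i[110:270,160:360],None,fx=4,fy=4,interpolation=2))
    f=(P[...,:2]-F[:2]);c,s=np.cos(np.radians(36)),np.sin(np.radians(36));al=f[...,0]*c+f[...,1]*s;la=-f[...,0]*s+f[...,1]*c
    m=(abs(la)<.075)&(P[...,2]>.012)&(P[...,2]<.3)&(al<.1)&(al>-.25);return i,P,al,la,m
E
python3 -c "
from h import *
i,P,al,la,m=look('pics/s6.png')
m&=(al<.03)
z=P[...,2]
for a in np.arange(-.2,.04,.02):
    k=m&(abs(al-a)<.01)
    if k.sum()>5: print(round(a,2),k.sum(),z[k].min().round(3),np.median(z[k]).round(3),z[k].max().round(3))
"
```

```text
-0.08 8 0.17 0.176 0.178
-0.06 209 0.162 0.177 0.184
-0.04 59 0.151 0.16 0.17
-0.02 138 0.018 0.034 0.159
-0.0 229 0.032 0.047 0.148
0.02 238 0.043 0.057 0.139
```

View pics/s6.png

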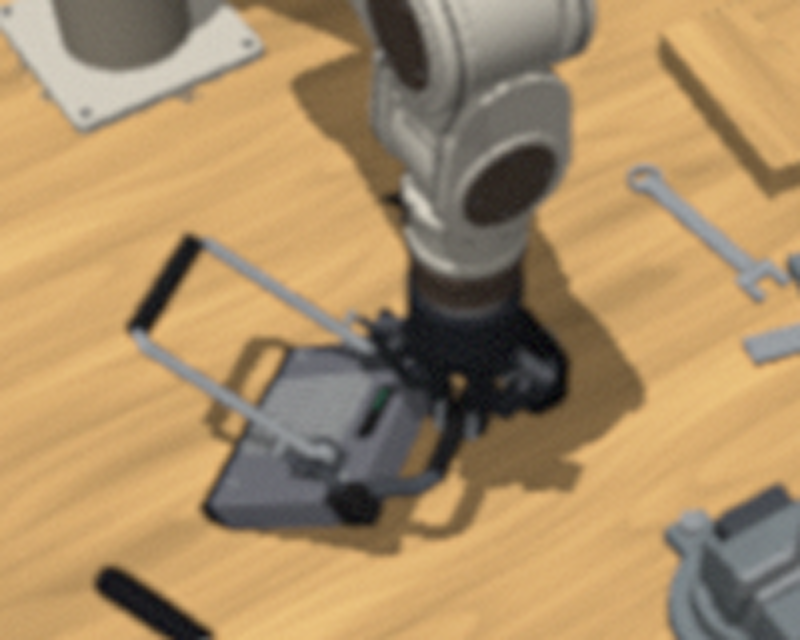

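The crop shows the light tipped about 32° with its foot on the bench. Depth agrees: bar at -60 mm along and 0.172 m up, against -61 mm and 0.169 m expected. I'll continue the arc.

Call:
move_arm(increments=[{"grip": 1, "linear": [0, -0.06, -0.042], "twist": 0}, {"grip": 1, "linear": [-0.001, -0.055, -0.046], "twist": 0}, {"grip": 1, "linear": [-0.002, -0.052, -0.052], "twist": 0}, {"grip": 1, "linear": [-0.002, -0.048, -0.056], "twist": 0}, {"grip": 1, "linear": [-0.002, -0.042, -0.058], "twist": 0}])

```text
clock: 13.05
eef_pos: [0.5747, -0.065, 0.1644]
tool_rot: [0.638, -0.343, 0.299, -0.621]
ft_force: [-0.1, 0.8, -6.6]
grip_width: 0.0158
```

```bash
python3 -c "
from h import *
arc(36,55);plan(36,np.arange(58,86,4.5))"
```

```text
t 13.05 p [ 0.5747 -0.065   0.1644] F [-0.1  0.8 -6.6] w 0.0158
[[0.585, -0.067, 0.808], [-0.809, 0.007, 0.587], [-0.045, -0.998, -0.05]] q [-0.113  0.484  0.182  1.336 -0.     0.831]
now: R 0.1912 t 56.8 az 35.66 toolyaw 36.01
55 lin [-0.002  0.029  0.017] twist 0.0001
t 13.05 p [ 0.5747 -0.065   0.1644] F [-0.1  0.8 -6.6] w 0.0158
[[0.585, -0.067, 0.808], [-0.809, 0.007, 0.587], [-0.045, -0.998, -0.05]] q [-0.113  0.484  0.182  1.336 -0.     0.831]
58.0 [-0.003  0.004 -0.025]
62.5 [-0.002 -0.033 -0.066]
67.0 [-0.001 -0.028 -0.068]
71.5 [-0.001 -0.023 -0.07 ]
76.0 [-0.001 -0.017 -0.072]
80.5 [-0.001 -0.011 -0.073]
85.0 [-0.    -0.006 -0.074]
```

Call:
move_arm(increments=[{"grip": 1, "linear": [-0.003, -0.012, -0.055], "twist": 0}, {"grip": 1, "linear": [-0.002, -0.025, -0.065], "twist": 0}, {"grip": 1, "linear": [-0.001, -0.024, -0.068], "twist": 0}, {"grip": 1, "linear": [-0.001, -0.019, -0.068], "twist": 0}, {"grip": 1, "linear": [-0.001, -0.012, -0.065], "twist": 0}])

```text
clock: 13.55
eef_pos: [0.524, -0.1023, 0.1935]
tool_rot: [0.634, -0.338, 0.303, -0.626]
ft_force: [1.8, 4.0, 0.4]
grip_width: 0.0152
```

```bash
python3 -c "
from h import *
arc(36,[80,85,90,95,99])
i,P,al,la,m=look('pics/s7.png')
z=P[...,2]
for a in np.arange(-.2,.06,.02):
    k=m&(abs(al-a)<.01)
    if k.sum()>5: print(round(a,2),k.sum(),z[k].min().round(3),np.median(z[k]).round(3),z[k].max().round(3))
"
```

```text
t 13.55 p [ 0.524  -0.1023  0.1935] F [1.8 4.  0.4] w 0.0152
[[0.588, -0.05, 0.807], [-0.808, 0.012, 0.589], [-0.039, -0.999, -0.034]] q [-0.194  0.367  0.08   1.335  0.002  0.747]
now: R 0.1936 t 77.6 az 34.74 toolyaw 36.13
80 lin [-0.004  0.021 -0.044] twist 0.0012
85 lin [-0.004  0.013 -0.126] twist 0.0012
90 lin [-0.005  0.013 -0.208] twist 0.0012
95 lin [-0.005  0.019 -0.29 ] twist 0.0012
99 lin [-0.004  0.029 -0.355] twist 0.0012
-0.16 178 0.09 0.101 0.106
-0.14 39 0.097 0.103 0.107
-0.12 38 0.1 0.106 0.111
-0.1 43 0.103 0.11 0.117
-0.08 41 0.107 0.115 0.119
-0.06 40 0.113 0.119 0.124
-0.04 66 0.042 0.123 0.13
-0.02 138 0.046 0.133 0.296
-0.0 210 0.013 0.251 0.3
0.02 210 0.041 0.155 0.298
0.04 490 0.103 0.196 0.298
```

View pics/s7.png

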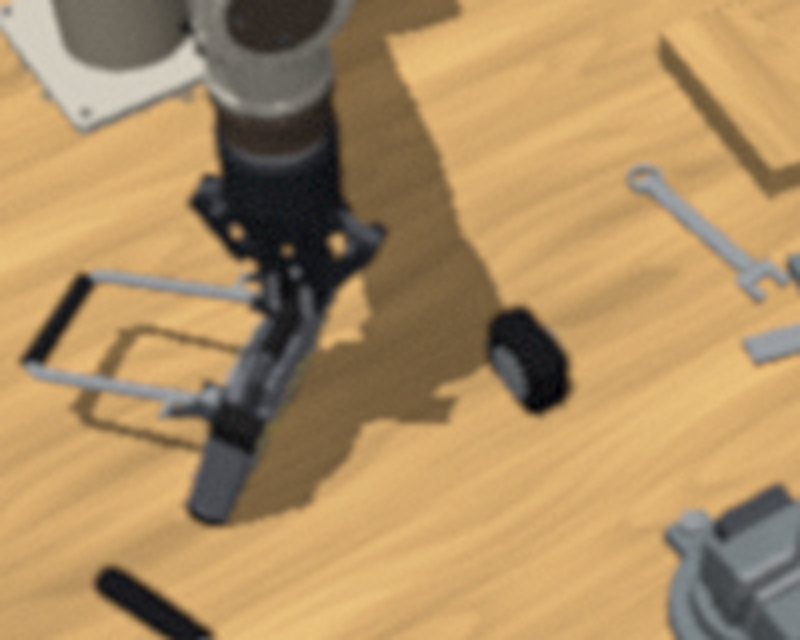

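The crop shows the light at about 72° by the rod slope, with its foot on the bench at (210,520). Its handle should be about 0.196 m up while the fingertips are at 0.1935 m, so the bar has crept to the tips of the pads. I'll slide the fingers back down over it before going on.

Call:
move_arm(increments=[{"grip": 1, "linear": [0, 0.02, 0], "twist": 0}, {"grip": 1, "linear": [0, 0.02, 0], "twist": 0}, {"grip": 1, "linear": [0, 0.02, 0], "twist": 0}, {"grip": 1, "linear": [0, 0, 0], "twist": 0}, {"grip": 1, "linear": [0, 0, 0], "twist": 0}])

```text
clock: 14.1
eef_pos: [0.5234, -0.1028, 0.1941]
tool_rot: [0.632, -0.334, 0.308, -0.628]
ft_force: [-0.2, 1.1, 2.2]
grip_width: 0.0156
```

```bash
cat >> h.py <<'E'
def tilt(fn):
    i,P,al,la,m=look(fn);z=P[...,2]
    k=m&(al<-.035)&(z<.2)&(abs(la)>.035);A=al[k];Z=z[k];b=A.min()
    r=(A>b+.03)&(A<-.045);s=np.polyfit(A[r],Z[r],1) if r.sum()>20 else [0,0];print("n",r.sum(),"rod slope",s,"t",90-29.2+np.degrees(np.arctan(s[0])),"bar al,z",np.percentile(A,1),Z[A<b+.02].max(), "la",la[k&(al<b+.02)].min(),la[k&(al<b+.02)].max())
E
python3 -c "
from h import *
arc(36,[72,80])
tilt('pics/s8.png')
"
```

```text
t 14.1 p [ 0.5234 -0.1028  0.1941] F [-0.2  1.1  2.2] w 0.0156
[[0.588, -0.035, 0.808], [-0.809, 0.011, 0.588], [-0.03, -0.999, -0.022]] q [-0.197  0.354  0.063  1.316  0.004  0.745]
now: R 0.194 t 77.9 az 34.79 toolyaw 36.05
72 lin [-0.003  0.053  0.088] twist 0.0004
80 lin [-0.004  0.024 -0.04 ] twist 0.0004
n 196 rod slope [0.20459558 0.13042642] t 72.36288718264814 bar al,z -0.16854699426224354 0.1062681828071751 la -0.05832703168018515 0.04712664335655285
```

```bash
python3 -c "
from h import *
i,P,al,la,m=look('pics/s9.png');z=P[...,2]
k=(la<-.05)&(la>-.1)&(z>.008)&(z<.16)&(abs(al)<.12)&((al>-.045))
q=np.c_[al[k],z[k]]*1000;print(len(q));print(cv2.minAreaRect(q.astype(np.float32)));v=np.linalg.svd(q-q.mean(0),full_matrices=False)[2][0];print('pca t',np.degrees(np.arctan2(abs(v[1]),v[0]*np.sign(v[1]))))
for zz in np.arange(10,160,15):
    s=q[abs(q[:,1]-zz)<7.5]
    if len(s)>3: print(zz,len(s),s[:,0].min().round(),np.median(s[:,0]).round(),s[:,0].max().round())
# pad/handle
k=(abs(la)<.06)&(z>.15)&(z<.25)&(abs(al)<.1);print(np.c_[al[k],z[k],la[k]].min(0),np.c_[al[k],z[k],la[k]].max(0))
"
```

```text
554
((-14.723226547241211, 89.44483947753906), (159.53514099121094, 77.04316711425781), 72.16827392578125)
pca t 74.41449685194576
10 11 -33.0 -19.0 -3.0
25 25 -31.0 -14.0 2.0
40 34 -30.0 -11.0 11.0
55 35 -23.0 1.0 17.0
70 37 -18.0 -2.0 21.0
85 33 -13.0 8.0 26.0
100 36 -11.0 11.0 30.0
115 57 -44.0 8.0 36.0
130 98 -44.0 -11.0 40.0
145 120 -14.0 30.0 43.0
[-0.00058154  0.15002541 -0.05965228] [0.0818976  0.2497197  0.05707848]
```

Depth confirms a tilt of 72–74°. The foot has rolled about 17 mm towards the robot, so the handle really is only about 3 mm above the fingertips. I'll push the pinched fingers down harder over the bar.

Call:
move_arm(increments=[{"grip": 1, "linear": [0, 0.05, 0], "twist": 0}, {"grip": 1, "linear": [0, 0.06, 0], "twist": 0}, {"grip": 1, "linear": [0, 0.06, 0], "twist": 0}, {"grip": 1, "linear": [0, 0, 0], "twist": 0}, {"grip": 1, "linear": [0, 0, 0], "twist": 0}])

```text
clock: 14.7
eef_pos: [0.5447, -0.0898, 0.1847]
tool_rot: [-0.616, 0.315, -0.321, 0.647]
ft_force: [0.9, 0.9, 2.2]
grip_width: 0.0154
```

```bash
python3 -c "
from h import *
arc(36,[72,80])
tilt('pics/s10.png')
"
```

```text
t 14.7 p [ 0.5447 -0.0898  0.1847] F [0.9 0.9 2.2] w 0.0154
[[0.596, 0.027, 0.802], [-0.803, 0.036, 0.595], [-0.012, -0.999, 0.043]] q [-0.186  0.351  0.033  1.233  0.04   0.747]
now: R 0.1916 t 70.2 az 33.67 toolyaw 36.57
72 lin [-0.013  0.006 -0.034] twist 0.005
80 lin [-0.015 -0.031 -0.16 ] twist 0.005
n 174 rod slope [0.08950056 0.1266588 ] t 65.91437731170228 bar al,z -0.15495219215255565 0.12214650373517144 la -0.06144882202707589 0.042748521961422425
```

The light tipped with the fingers instead of letting them slip. At 66° I'll move horizontally towards the robot at constant height, so the handle rises deeper between the fingers as it tips.

Call:
move_arm(increments=[{"grip": 1, "linear": [0, 0, -0.05], "twist": 0}, {"grip": 1, "linear": [0, 0, -0.06], "twist": 0}, {"grip": 1, "linear": [0, 0, -0.06], "twist": 0}, {"grip": 1, "linear": [0, 0, 0], "twist": 0}, {"grip": 1, "linear": [0, 0, 0], "twist": 0}])

```text
clock: 15.25
eef_pos: [0.5292, -0.1028, 0.1918]
tool_rot: [-0.605, 0.306, -0.325, 0.66]
ft_force: [1.1, 3.2, 3.6]
grip_width: 0.0153
```

```bash
cat >> h.py <<'E'
def foot():
    i,P,al,la,m=look('pics/tmp.png');z=P[...,2]
    k=(la<-.05)&(la>-.1)&(z>.008)&(z<.10)&(abs(al)<.12)&(al>-.08);q=np.c_[al[k],z[k]]*1000
    s=q[q[:,1]<30];v=np.polyfit(q[:,1],q[:,0],1);print("foot al mm",s[:,0].min().round(1),np.median(s[:,0]).round(1),s[:,0].max().round(1),len(s))
    print("side t~",90-np.degrees(np.arctan(v[0])))
E
python3 -c "
from h import *
arc(36,[72,80])
tilt('pics/s11.png');foot()
"
```

```text
t 15.25 p [ 0.5292 -0.1028  0.1918] F [1.1 3.2 3.6] w 0.0153
[[0.601, 0.059, 0.797], [-0.799, 0.057, 0.598], [-0.011, -0.997, 0.082]] q [-0.231  0.302 -0.019  1.205  0.069  0.697]
now: R 0.1925 t 76.7 az 30.78 toolyaw 36.9
72 lin [-0.019  0.049  0.067] twist 0.0078
80 lin [-0.021  0.007 -0.058] twist 0.0078
n 188 rod slope [0.18702681 0.12980344] t 71.39346197627026 bar al,z -0.16622579710978191 0.10735471527264562 la -0.06378598686446316 0.04332253533366894
foot al mm -34.3 -12.3 4.8 38
side t~ 70.96967773264039
```

The fingers and bar are jammed together, so the grip holds firmly enough. I'll carry on along the true rolling-foot path, biased slightly down so nothing pulls out, and check often.

Call:
move_arm(increments=[{"grip": 1, "linear": [-0.004, -0.016, -0.06], "twist": 0}, {"grip": 1, "linear": [-0.004, -0.012, -0.065], "twist": 0}, {"grip": 1, "linear": [-0.004, -0.006, -0.06], "twist": 0}, {"grip": 1, "linear": [0, 0, 0], "twist": 0}, {"grip": 1, "linear": [0, 0, 0], "twist": 0}])

```text
clock: 15.85
eef_pos: [0.5046, -0.1207, 0.2]
tool_rot: [-0.599, 0.301, -0.328, 0.665]
ft_force: [0.2, 2.1, 4.4]
grip_width: 0.0153
```

```bash
python3 -c "
from h import *
arc(36,[90])
tilt('pics/s12.png');foot()
"
```

```text
t 15.85 p [ 0.5046 -0.1207  0.2   ] F [0.2 2.1 4.4] w 0.0153
[[0.603, 0.075, 0.794], [-0.798, 0.067, 0.599], [-0.008, -0.995, 0.1]] q [-0.285  0.251 -0.069  1.197  0.085  0.642]
now: R 0.196 t 85.9 az 19.47 toolyaw 37.05
90 lin [-0.021  0.031 -0.071] twist 0.0091
n 204 rod slope [0.35016843 0.13809832] t 80.09864316860586 bar al,z -0.17959649426463353 0.0856255674572236 la -0.06466366877848759 0.03914184892137623
foot al mm -34.1 -13.7 -0.2 40
side t~ 79.7084904024154
```

Call:
move_arm(increments=[{"grip": 1, "linear": [-0.004, -0.012, -0.06], "twist": 0}, {"grip": 1, "linear": [-0.004, -0.008, -0.065], "twist": 0}, {"grip": 1, "linear": [-0.004, -0.004, -0.06], "twist": 0}, {"grip": 1, "linear": [0, 0, 0], "twist": 0}, {"grip": 1, "linear": [0, 0, 0], "twist": 0}])

```text
clock: 16.45
eef_pos: [0.4791, -0.1405, 0.2041]
tool_rot: [-0.597, 0.296, -0.33, 0.669]
ft_force: [-0.9, 3.6, 5.5]
grip_width: 0.0151
```

```bash
python3 -c "
from h import *
arc(36,[90])
tilt('pics/s13.png');foot()
"
```

```text
t 16.45 p [ 0.4791 -0.1405  0.2041] F [-0.9  3.6  5.5] w 0.0151
[[0.607, 0.088, 0.79], [-0.795, 0.07, 0.602], [-0.003, -0.994, 0.113]] q [-0.344  0.206 -0.118  1.188  0.096  0.579]
now: R 0.2006 t 95.6 az -129.29 toolyaw 37.32
90 lin [-0.023  0.068  0.088] twist 0.0115
n 174 rod slope [0.58090536 0.15681484] t 90.95253357980611 bar al,z -0.18965715078018175 0.06251980640155264 la -0.06492887657162796 0.04445280336334095
foot al mm -38.5 -9.8 -4.3 51
side t~ 87.34536784280562
```

The light is at 89–91°, standing nearly balanced over its foot. This is the safe moment to loosen the fingers into a cage, slide them 12 mm lower over the bar, and guide it back.

Call:
move_arm(increments=[{"grip": 0.76, "linear": [0, 0.04, 0], "twist": 0}, {"grip": 0.76, "linear": [0, 0.03, 0], "twist": 0}, {"grip": 0.76, "linear": [0, 0.0, 0], "twist": 0}, {"grip": 0.76, "linear": [0, 0, 0], "twist": 0}, {"grip": 0.76, "linear": [0, 0, 0], "twist": 0}])

```text
clock: 17.05
eef_pos: [0.4773, -0.1408, 0.1842]
tool_rot: [-0.6, 0.3, -0.327, 0.666]
ft_force: [-0.8, -0.3, 1.5]
grip_width: 0.0201
```

```bash
python3 -c "
from h import *
arc(36,[90])
tilt('pics/s14.png');foot()
"
```

```text
t 17.05 p [ 0.4773 -0.1408  0.1842] F [-0.8 -0.3  1.5] w 0.0201
[[0.606, 0.075, 0.792], [-0.796, 0.067, 0.602], [-0.008, -0.995, 0.1]] q [-0.341  0.224 -0.147  1.152  0.088  0.582]
now: R 0.1809 t 96.6 az -132.21 toolyaw 37.25
90 lin [-0.019 -0.031  0.106] twist 0.0109
n 168 rod slope [0.61222492 0.15942731] t 92.27600669526939 bar al,z -0.1902174404561205 0.058884983547476955 la -0.06493379586894746 0.04358472625745434
foot al mm -38.4 -8.5 -5.2 49
side t~ 89.71164500398832
```

View pics/s14.png

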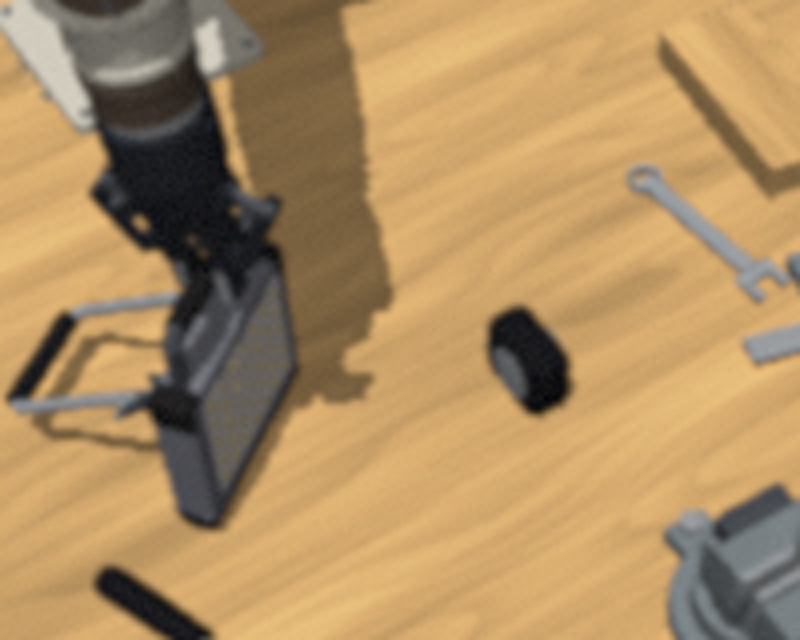

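The crop shows the light upright on its foot, the handle caged between the fingers and the leg open. That is my last picture, so from here I measure numerically. I'll get the yaw from the lens plane.

```bash
cat >> h.py <<'E'
def lens():
    i,P,al,la,m=look('pics/tmp.png');z=P[...,2]
    k=(z>.03)&(z<.145)&(al>-.06)&(al<.05)&(abs(la)<.09);q=P[k];rng=np.random.default_rng(0);best=None
    for _ in range(400):
        a=q[rng.choice(len(q),3,False)];n=np.cross(a[1]-a[0],a[2]-a[0]);L=np.linalg.norm(n)
        if L<1e-5: continue
        n/=L
        if n[:2]@[.809,.588]<0:n=-n
        if n[:2]@[.809,.588]<.8: continue
        s=abs((q-a[0])@n)<.003
        if best is None or s.sum()>best.sum():best=s
    p=q[best];c=p.mean(0);n=np.linalg.svd(p-c,full_matrices=False)[2][2];n*=np.sign(n[0]);r=cv2.minAreaRect(np.c_[(p-c)@np.array([-n[1],n[0],0])/np.hypot(n[0],n[1]),p[:,2]].astype(np.float32))
    u=np.array([-n[1],n[0],0])/np.hypot(n[0],n[1]);w=(p-c)@u;mid=c+u*(np.percentile(w,1)+np.percentile(w,99))/2
    y=np.degrees(np.arctan2(n[1],n[0]));V=np.array([.781,.086]);b=np.degrees(np.arctan2(*(V-mid[:2])[::-1]))
    print("lens n",n.round(3),"yaw",y.round(2),"lean",np.degrees(np.arcsin(n[2])).round(2),"mid",mid.round(4),"width",np.ptp(np.percentile(w,[1,99])).round(4),"bearing to vise",b.round(2),"inl",best.sum(),len(q))
E
python3 -c "
from h import *
lens();lens()"
```

```text
lens n [0.817 0.577 0.006] yaw 35.21 lean 0.32 mid [ 0.4923 -0.1378  0.0906] width 0.156 bearing to vise 37.78 inl 747 958
lens n [0.815 0.579 0.008] yaw 35.36 lean 0.44 mid [ 0.492  -0.1373  0.0906] width 0.1559 bearing to vise 37.69 inl 735 947
```

The lens yaw is 35.3° and the bearing to the vise is 37.7°, so I need about 2.4° more to the left. I'll pinch, swivel, then loosen.

Call:
move_arm(increments=[{"grip": 1, "linear": [0, 0, 0], "twist": 0}, {"grip": 1, "linear": [0, 0, 0], "twist": 0}, {"grip": 1, "linear": [0, 0, 0], "twist": -0.01}, {"grip": 1, "linear": [0, 0, 0], "twist": -0.012}, {"grip": 1, "linear": [0, 0, 0], "twist": 0}])

```text
clock: 17.75
eef_pos: [0.4777, -0.1408, 0.1851]
tool_rot: [-0.607, 0.284, -0.313, 0.673]
ft_force: [-0.5, 0.3, -1.2]
grip_width: 0.016
```

```bash
python3 -c "
from h import *
lens();tilt('pics/tmp.png');arc(37,[100])"
```

```text
lens n [ 0.79   0.613 -0.001] yaw 37.83 lean -0.08 mid [ 0.4928 -0.1369  0.0911] width 0.1552 bearing to vise 37.72 inl 669 890
n 128 rod slope [0.59904165 0.15725808] t 91.72336498216659 bar al,z -0.18940024357703147 0.059907209939814576 la -0.07246747401610729 0.03729760954630013
t 17.85 p [ 0.4777 -0.1408  0.1851] F [-0.1 -0.3 -1.7] w 0.0164
[[0.642, 0.077, 0.763], [-0.767, 0.067, 0.638], [-0.002, -0.995, 0.102]] q [-0.341  0.223 -0.146  1.152  0.089  0.535]
now: R 0.1818 t 96.5 az -131.5 toolyaw 39.93
100 lin [-0.024 -0.028 -0.059] twist 0.0256
```

Yaw and bearing now agree at 37.8° and 37.7°. I'll lean it back slowly while still pinched, to about 99°.

Call:
move_arm(increments=[{"grip": 1, "linear": [-0.001, -0.003, -0.035], "twist": 0}, {"grip": 1, "linear": [-0.001, -0.003, -0.035], "twist": 0}, {"grip": 1, "linear": [-0.001, -0.002, -0.03], "twist": 0}, {"grip": 1, "linear": [-0.001, 0, -0.02], "twist": 0}, {"grip": 1, "linear": [0, 0, 0], "twist": 0}])

```text
clock: 18.35
eef_pos: [0.4596, -0.1553, 0.1848]
tool_rot: [-0.605, 0.282, -0.314, 0.675]
ft_force: [2.4, 2.0, -3.7]
grip_width: 0.0164
```

```bash
python3 -c "
from h import *
lens();tilt('pics/tmp.png');arc(37,[100])"
```

```text
lens n [0.779 0.619 0.101] yaw 38.5 lean 5.82 mid [ 0.4823 -0.1443  0.09  ] width 0.1562 bearing to vise 37.64 inl 835 1049
n 112 rod slope [0.89443754 0.19159185] t 102.61064431787119 bar al,z -0.19442067138644067 0.045852909925975904 la -0.07260413112451897 -0.036025856187664296
t 18.45 p [ 0.4599 -0.1551  0.1848] F [ 2.8  1.2 -2. ] w 0.016
[[0.643, 0.083, 0.761], [-0.766, 0.071, 0.639], [-0.001, -0.994, 0.11]] q [-0.386  0.198 -0.178  1.144  0.098  0.488]
now: R 0.1855 t 103.5 az -136.68 toolyaw 40.03
100 lin [-0.021 -0.018  0.056] twist 0.0265
```

Call:
move_arm(increments=[{"grip": 1, "linear": [-0.001, 0, -0.03], "twist": 0.003}, {"grip": 1, "linear": [-0.001, 0.001, -0.025], "twist": 0.003}, {"grip": 1, "linear": [0, 0.003, -0.02], "twist": 0}, {"grip": 1, "linear": [0, 0, 0], "twist": 0}, {"grip": 1, "linear": [0, 0, 0], "twist": 0}])

```text
clock: 18.95
eef_pos: [0.4477, -0.1651, 0.1837]
tool_rot: [-0.603, 0.285, -0.319, 0.674]
ft_force: [1.6, 0.7, -0.0]
grip_width: 0.0161
```

```bash
python3 -c "
from h import *
lens();tilt('pics/tmp.png');arc(37,[100])"
```

```text
lens n [0.768 0.616 0.178] yaw 38.72 lean 10.25 mid [ 0.4765 -0.1488  0.09  ] width 0.1556 bearing to vise 37.63 inl 966 1175
n 244 rod slope [1.1810955  0.22772119] t 110.54635906833155 bar al,z -0.1961593374484372 0.03337180847640009 la -0.07173383752457446 -0.03530354838655281
t 19.05 p [ 0.4477 -0.1651  0.1837] F [ 0.9  0.1 -0. ] w 0.0163
[[0.634, 0.085, 0.768], [-0.773, 0.07, 0.63], [-0.001, -0.994, 0.11]] q [-0.416  0.184 -0.199  1.138  0.099  0.47 ]
now: R 0.1887 t 108.3 az -137.74 toolyaw 39.36
100 lin [-0.022 -0.015  0.135] twist 0.0206
```

Call:
move_arm(increments=[{"grip": 1, "linear": [0, 0.002, -0.012], "twist": 0.006}, {"grip": 1, "linear": [0, 0.003, -0.014], "twist": 0.006}, {"grip": 1, "linear": [0, 0.004, -0.014], "twist": 0}, {"grip": 1, "linear": [0, 0, 0], "twist": 0}, {"grip": 1, "linear": [0, 0, 0], "twist": 0}])

```text
clock: 19.55
eef_pos: [0.4412, -0.1705, 0.1819]
tool_rot: [-0.599, 0.294, -0.326, 0.669]
ft_force: [0.1, 1.1, 0.7]
grip_width: 0.0161
```

```bash
python3 -c "
from h import *
lens();tilt('pics/tmp.png');arc(37,[100])"
```

```text
lens n [0.769 0.602 0.213] yaw 38.05 lean 12.32 mid [ 0.4735 -0.1514  0.0894] width 0.1556 bearing to vise 37.67 inl 1041 1219
n 307 rod slope [1.15382794 0.22737573] t 109.88516909569718 bar al,z -0.19680287717612457 0.023877850867265238 la -0.07062412427844954 -0.03511910802875784
t 19.65 p [ 0.4412 -0.1704  0.1819] F [0.2 1.4 2. ] w 0.0162
[[0.614, 0.085, 0.784], [-0.789, 0.069, 0.611], [-0.002, -0.994, 0.11]] q [-0.432  0.178 -0.212  1.132  0.098  0.48 ]
now: R 0.1899 t 110.8 az -138.08 toolyaw 37.9
100 lin [-0.026 -0.019  0.177] twist 0.0078
```

Call:
move_arm(increments=[{"grip": 1, "linear": [0, 0.003, -0.01], "twist": 0}, {"grip": 0.79, "linear": [0, 0, -0.005], "twist": 0}, {"grip": 0.77, "linear": [0, 0, 0], "twist": 0}, {"grip": 0.75, "linear": [0, 0, 0], "twist": 0}, {"grip": 0.73, "linear": [0, 0, 0], "twist": 0}])

```text
clock: 20.15
eef_pos: [0.4368, -0.1737, 0.1798]
tool_rot: [-0.601, 0.295, -0.326, 0.667]
ft_force: [0.4, -0.4, 0.0]
grip_width: 0.0234
```

```bash
python3 -c "
from h import *
lens();tilt('pics/tmp.png');arc(37,[100])"
```

```text
lens n [0.766 0.598 0.237] yaw 37.95 lean 13.7 mid [ 0.4718 -0.1524  0.0897] width 0.156 bearing to vise 37.64 inl 1074 1267
n 342 rod slope [1.12034064 0.22372654] t 109.04835617940876 bar al,z -0.19694203882042893 0.025047490638718584 la -0.07085151286469293 -0.0351777806137509
t 20.25 p [ 0.437  -0.1736  0.1799] F [-0.4  0.1  0.1] w 0.0229
[[0.613, 0.08, 0.786], [-0.79, 0.065, 0.61], [-0.003, -0.995, 0.103]] q [-0.438  0.177 -0.218  1.131  0.093  0.475]
now: R 0.1899 t 112.5 az -138.46 toolyaw 37.8
100 lin [-0.026 -0.028  0.204] twist 0.007
```

It stands at 13–14° lean, yaw 37.9° against a bearing of 37.6°, with no force on the wrist. Opening and withdrawing straight up.

Call:
move_arm(increments=[{"grip": 0.65, "linear": [0, 0, 0], "twist": 0}, {"grip": 0.55, "linear": [0, 0, 0], "twist": 0}, {"grip": 0.45, "linear": [0, 0, 0], "twist": 0}, {"grip": 0.4, "linear": [0, 0, 0], "twist": 0}, {"grip": 0.4, "linear": [0, -0.03, 0.003], "twist": 0}])

```text
clock: 20.75
eef_pos: [0.4363, -0.1734, 0.1851]
tool_rot: [-0.601, 0.296, -0.325, 0.667]
ft_force: [0.7, 1.0, 0.2]
grip_width: 0.0512
```

Call:
move_arm(increments=[{"grip": 0.4, "linear": [0, -0.06, 0.006], "twist": 0}, {"grip": 0.4, "linear": [0, -0.08, 0.008], "twist": 0}, {"grip": 0.4, "linear": [0, -0.1, 0.01], "twist": 0}, {"grip": 0.4, "linear": [0, -0.12, 0.012], "twist": 0}, {"grip": 0.4, "linear": [0, -0.12, 0.012], "twist": 0}])

```text
clock: 21.25
eef_pos: [0.4345, -0.173, 0.2838]
tool_rot: [-0.601, 0.298, -0.323, 0.667]
ft_force: [0.5, -0.1, 0.1]
grip_width: 0.0515
```

Call:
move_arm(increments=[{"grip": 0.4, "linear": [0, -0.1, 0], "twist": 0}, {"grip": 0.4, "linear": [0, 0, 0], "twist": 0}, {"grip": 0.4, "linear": [0, 0, 0], "twist": 0}, {"grip": 0.4, "linear": [0, 0, 0], "twist": 0}, {"grip": 0.4, "linear": [0, 0, 0], "twist": 0}])

```text
clock: 21.75
eef_pos: [0.4341, -0.1747, 0.3075]
tool_rot: [-0.601, 0.296, -0.325, 0.667]
ft_force: [0.1, 0.1, -0.2]
grip_width: 0.0515
```

```bash
python3 -c "
from h import *
st();lens();lens();tilt('pics/fin.png');foot()
i,d=bot.camera('top');a=cv2.imread('pics/top0.png');D=cv2.absdiff(a,i).max(2)>45
for n,(u0,v0,u1,v1) in dict(tape=(232,218,262,256),screwdriver=(338,178,372,242),hammer=(410,190,450,300),wrench=(160,220,185,288),square=(90,180,195,235),jar=(98,203,134,236),offcut=(100,245,150,326),vise=(200,90,268,180)).items(): print(n,D[v0:v1,u0:u1].mean().round(3))
"
```

```text
t 21.75 p [ 0.4341 -0.1747  0.3075] F [ 0.1  0.1 -0.2] w 0.0515
[[0.613, 0.078, 0.786], [-0.79, 0.066, 0.61], [-0.004, -0.995, 0.102]] q [-0.443  0.12   0.049  1.457  0.093  0.47 ]
lens n [0.765 0.6   0.233] yaw 38.13 lean 13.5 mid [ 0.4717 -0.1523  0.0896] width 0.1569 bearing to vise 37.6 inl 1071 1263
lens n [0.764 0.6   0.235] yaw 38.14 lean 13.61 mid [ 0.4718 -0.1523  0.0898] width 0.1556 bearing to vise 37.62 inl 1068 1270
n 375 rod slope [1.12261918 0.2273774 ] t 109.10618041688986 bar al,z -0.19587280747270636 0.02310273724476164 la -0.06879800327863998 -0.03676153129257434
foot al mm -46.2 -16.0 -10.1 62
side t~ 101.32376506218029
tape 0.0
screwdriver 0.004
hammer 0.031
wrench 0.0
square 0.0
jar 0.0
offcut 0.0
vise 0.0
```

It stands by itself with yaw 0.5° off the bearing. I'll check the small difference in the hammer patch before handing in.

```bash
python3 -c "
from h import *
i,_=bot.camera('top');a=cv2.imread('pics/top0.png')
t=a[190:300,408:450];s=i[180:310,398:460];r=cv2.matchTemplate(s,t,cv2.TM_CCOEFF_NORMED);print(cv2.minMaxLoc(r),'expect (10,10)')
D=cv2.absdiff(a,i).max(2)[190:300,410:450]>45;y,x=np.where(D);print(x.min()+410,x.max()+410,y.min()+190,y.max()+190, a[y+190,x+410].mean(0),i[y+190,x+410].mean(0))
lens()"
```

```text
(-0.17173604667186737, 0.8843045830726624, (0, 2), (10, 10)) expect (10,10)
410 438 284 299 [ 97.45588235 141.10294118 169.49264706] [ 85.89705882  95.45588235 101.125     ]
lens n [0.765 0.601 0.234] yaw 38.16 lean 13.51 mid [ 0.4719 -0.1526  0.0898] width 0.155 bearing to vise 37.66 inl 1077 1268
```

```bash
python3 -c "
from h import *
bot.job_done();print('handed in',bot.get_obs()['clock'])"
```

```text
the job is handed in; nothing more can be done
the job is handed in; nothing more can be done
```

The light is standing by itself on its round foot and the locked leg, pointed at the vise. I handed the job in at about 22 s of the 69 s allowed.

**What I did**
- **Leg:** with the light lying on its lens, I pinched the leg bar and swung it past centre until it locked. The bar top measured 0.188 m high, which matches locked open.
- **Turn and tip:** I gripped the handle, turned the light about its foot towards the vise, and tipped it up. At the top I corrected the yaw, then lowered the light back onto the leg. I opened the fingers only once the wrist force was near zero, then withdrew straight up.

**Last checks**

| Check | Measured | Expected |
|---|---|---|
| Direction of the lens | 38.1° | 37.6° (bearing to the vise back) |
| Lean back | 13.5° | about 13° |
| Force on the wrist after withdrawing | about 0.2 N | 0 |

The top camera shows the tape, wrench, square, jar, offcut and vise unchanged; the screwdriver patch differs by 0.4 %. The hammer patch differed by 3 % at its edge. I put that down to the arm or its shadow, because the hammer itself still matches its old position.

**What went less well**
- **Grip:** between about 57° and 78° of tipping, the handle crept to the fingertips because the foot rolled about 17 mm. My attempt to push the fingers back down tipped the light back from 72° to 66° instead. I carried on and reseated the grip at 90°.
- **Side effects:** the light ended about 20–30 mm nearer the robot than where it lay. The gripper also picked up about 6° of tilt.
- **Disagreeing check:** a rough tilt estimate from the leg rods read 109° at the end, against about 103° from the lens plane. Part of the leg was hidden from the camera, so I trusted the lens plane.

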